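# Set a carving turntable to its pointer and lock it with the quick-release

## Task

On the sloping carving stand, first swing the turntable round by its black handle until its white line points at the red pointer. Then turn the yellow adjuster nut clockwise until the red cam lever meets firm resistance about halfway through its swing (no tighter), and press the lever fully down so that the turntable stays locked on the mark. Leave the pointer and everything else on the bench as they are.

Things in the scene. Friction and masses are not known exactly. Their poses are not given: they have to be found in the camera images.
- stand: Fixed carving stand, grey with dark blue legs, base 300 x 390 mm. Origin at table level under the middle of its sloping bed (320 mm up the slope by 370 mm wide), which rises 30 degrees towards the stand's +x.
- bed_mid (a point): Point on the bed's upper face, 105 mm straight above the stand's origin. Its axes are the bed's: x = u, up the slope; y = v, across; z = n, out of the bed (30 degrees from vertical). Offsets u, v, n below are from here.
- turntable (a joint): Dark slate-coloured disc, diameter 180 mm, top at n = 22 mm, turning about n through u = 0, v = 95 mm; a grey carved rosette (76 mm across, 33 mm high) is fixed in its middle. Angle in rad, counter-clockwise positive from above; at 0 the white line points up the slope, the handle down. Friction 0.12 N m, stays where left; stops at -1.9 and 0.9; it starts at -1.45 to -0.75.
- handle (a point): Centre, half-way up, of the turntable's black handle: an upright round peg, diameter 20 mm, 55 mm tall, parallel to n, standing on the disc 68 mm from its axis, opposite the white line.
- mark (a point): A point near the outer end of the white line, on the disc's top, 85 mm from the axis; the line runs radially from 40 to 90 mm from the axis.
- pointer (a joint): Red pointer on the bed just outside the disc's rim, stiff, to be left alone; its angle about the turntable's axis in rad, same sense and zero as the turntable's: the white line points at it when both angles are equal.
- aim (a point): The spot on the disc at which the red pointer points, 85 mm from the axis, in the same plane as mark.
- nut (a joint): Yellow T-shaped adjuster nut; angle in rad, growing as it is turned clockwise seen from above the bed (tightening), range -0.4 to 3.2, starting at 0 to 0.25; friction 0.65 N m, stays where left. It must go some 1.0 to 1.5 rad further, differing from run to run; each rad raises the lever angle at which resistance begins by about 0.24 rad.
- nut_grip (a point): Centre of the nut's bar (70 x 16 mm, 28 mm high along n; x axis of this frame lies along the 70 mm, z along n). The bar's underside is 10 mm above the clamp's housing, which is 60 mm wide.
- lever (a joint): Red cam lever: 0 = shut (parallel to the bed, pointing down the slope), 1.3 = fully open (75 degrees up from the bed); starts at 1.0 to 1.25; halfway is 0.65. Friction of 0.10 N m holds it where it is left. With the nut slack it goes down with about 1 N; with the nut right, resistance begins near 0.65, peaks at 4 to 9 N at the pad, and below 0.1 the cam goes over centre and stays shut.
- lever_pivot (a point): Point on the lever's hinge axis (which lies along v), at n = 52 mm, fixed. The nut raises a brake block under the cam here: if the lever rests at some angle while the nut is tightened, the block starts to lift it soon after they touch; resistance then begins at about that angle.
- lever_pad (a point): Middle of the upper face of the lever's pad, 105 mm from the hinge axis and 7 mm above the lever's centre line; the lever is 135 mm long, 26 to 34 mm wide and 14 mm thick. In the closed lever this frame is parallel to the bed's (u, v, n).
- squeeze (a joint): Spring travel of the brake block under the cam, m: 0 = the cam does not press on it. With the lever shut, 0.00125 to 0.0029 is a proper clamp (resistance met at roughly 0.5 to 0.8 rad of the lever, best 0.65 to 0.7 rad, about 0.002); below is too loose. Under 0.0002 means no contact.
- strip_c: Bystander: dark grey strip 170 x 22 x 12 mm lying on the right of the stand; origin under its middle.
- cutter: Bystander: blue cutter, shut, 150 x 20 x 12 mm; origin under its middle.
- ruler: Bystander: steel ruler 300 x 30 x 4 mm on the right of the stand; origin under its middle.
- spatula: Bystander: modelling spatula, 180 mm long, on the left of the stand.

How it is judged:
On the way, in this order (a step that is already met when the one before it is completed fails the run):
1. the white line is brought to the red pointer and rests there, the lever still open (distance between mark and aim below 0.006 m and velocity of joint turntable between -0.05 and 0.05 rad/s and value of joint lever above 0.9 rad), for 0.3 s.
2. the nut is tight enough that the lever presses on the brake block while still about midway (0.42 to 0.80 rad) (value of joint lever between 0.42 and 0.8 rad and value of joint squeeze above 0.0005 m), for 0.05 s.
3. the lever is shut with a proper clamp (value of joint lever below 0.05 rad and value of joint squeeze between 0.00125 and 0.0029 m), for 0.2 s.
At the end, for the whole second after the job is handed in: The end of the white line lies within 6 mm of the spot the pointer points at, the lever is within 0.05 rad of fully shut with the brake block squeezed 1.25 to 2.9 mm, the pointer has not moved (5 mm) and every bystander lies within 30 mm of where it was (all of step 3 and distance between mark and aim below 0.006 m and distance of aim from where it was at the start of the episode below 0.005 m and distance of each of strip_c, cutter, ruler, spatula from where it was at the start of the episode below 0.03 m); the robot touches nothing.
It fails at once if the nut is overtightened: the lever already presses on the block near its open end (above 0.85 rad) (value of joint lever above 0.85 rad and value of joint squeeze above 0.0006 m).
It fails at once if a bystander is shoved more than 60 mm (distance of any of strip_c, cutter, ruler, spatula from where it was at the start of the episode above 0.06 m).
It also fails if it takes over 67 s, if anything falls off the work surface, if the arm or the gripper's body presses on something with over 40 N, if the wrist force passes 120 N, or if a joint passes its speed limit or range.

## Robot

A 6-joint arm with a two-finger parallel gripper is mounted at the origin on the work surface. World frame = base frame: x ahead of the robot, y to its left, z up, the work surface at z = 0. Lengths are in m, angles in rad, forces in N, time in s.
With the tool pointing down it reaches from about 0.275 to 0.85 m from the base axis. Payload 5.2 kg.
Tool frame: the origin (TCP) lies midway between the tips of the shut fingers; the grasp point (between the pads) lies 19 mm behind it (r.grasp_offset is the distance from the TCP to the grasp point, in m); x points along the fingers, y is the direction in which the jaws open and shut, and the axes are right-handed (so a half turn about x gives the same grasp; the last joint's range is limited). The gripper opens to 85 mm and grips with 20 to 120 N. Pads are 22 mm wide; open, the fingers measure 114 mm over their backs; the gripper's body (76 mm by 85 mm) begins 54 mm behind the grasp point. The pads swing forward as they close: fully open they stand 13 mm farther back than shut.
Start: joints at [0.981, 0.259, 1.535, -0, 1.348, -0.203], TCP at [0.207, 0.509, 0.231] pointing down, gripper open.
Joint ranges: [-3.14, 3.14], [-0.91, 2.08], [0.19, 2.58], [-1.22, 4.36], [0.22, 2.71], [-3.12, 3.12]. Speed limits (rad/s): [2.57, 2.57, 3.14, 3.14, 3.14, 3.14].

## Interface

Orientations are given as a unit quaternion [w, x, y, z].
In Python, from bench import r, camera, camera_info gives the robot as it stands.
- The arm moves only by the tool move_arm, never from a script. Its argument "rows" is a list of rows, each an object with "rot": the turn, a rotation vector about the world's x, y, z in rad, a list of three; "linear": the shift along the world's x, y, z in m, a list of three; "hand": the finger opening in m, from 0 to 0.0854. In form: [{"rot": [rx, ry, rz], "linear": [dx, dy, dz], "hand": hand}, ...]. A call has 1 to 20 rows; each row is the pose to reach, as a shift and turn from the pose commanded when the call began; what a row does not reach only later rows make up. A row lasts 1/10 s, in which the tool goes at most 50 mm and 8.59 degrees, less where a joint would pass 70% of its speed; a pose out of reach is approached as far as the arm can. A call with a gripper value outside its range is refused whole. The fingers move at their own pace and stop on an object; the grip force is fixed at half the most. Time passes only in rows, so rows that repeat a pose let the fingers close. It gives the time, the measured TCP pose, the force and the opening at its end, in the units of the state.
- r.read_state(): the state, without advancing time (a new reading comes with each control period).
- camera(name): name is "scene" or "top" or "wrist"; returns (picture, depth): 480x640x3 uint8, blue, green, red; 480x640 float32, m along the optical axis (not along the pixel's ray), 0 where there is no reading.
- camera_info(name): a dict with "fx", "fy", "cx", "cy" (pixels), "k1" (the pictures are not rectified: a ray, as slopes to the right and down, at radius r is drawn at 1 + k1 r^2 times it, then the intrinsics apply), "rvec" (rotation vector, rad) and "tvec" (3), from world to camera coordinates, as OpenCV has them. Camera axes: x right, y down, z forward; pixel columns grow to the right and rows downward; lengths in m; the calibration is good to about 2 mm. A picture is of the moment at which its call begins: read the wrist's pose just before it. camera_info takes no time and is no camera call; for the wrist camera it gives the pose at the moment of the call.
- r.close_job(): hands the job in, once; it reports no verdict.
The state is a dict: "time": time; "joint_positions": joint angles; "dq": joint speeds; "joint_efforts": joint torques, N m; "position": TCP position; "orientation": TCP orientation; "contact_force": force on the tool from outside, world axes, zero at the start; "moment": the same for the moment, N m; "grip_width": finger opening in m.
Only numpy, scipy, OpenCV 4.12 (cv2) and the standard library are available. Lean on these libraries where they do the work, as an engineer would, in place of code of your own. Each camera call takes 0.05 s, during which the arm holds its last target.

## Working session

There is one attempt and no reset: what is moved stays moved. The work goes in short steps, Python scripts to look and compute and a tool call to move; the robot and the scene stay as the last step left them, time stands still between calls to the robot, and variables do not carry over. Pictures are saved under pics/ and viewed, and the job is handed in when it is done.

Besides the shell and the picture viewer there is one more tool, called after "Call:" in YAML: its name, and indented under it one key for each argument. move_arm: Moves the arm, as the interface text tells. Its arguments: {"type":"object","properties":{"rows":{"type":"array"}},"required":["rows"]}

```bash
ls; mkdir -p pics; python3 - <<'E'
from bench import r,camera,camera_info
import cv2,numpy as np
print(r.read_state())
for n in("scene","top","wrist"):
    i=camera_info(n);p,d=camera(n);cv2.imwrite(f"pics/{n}0.png",p);np.savez(f"pics/{n}0.npz",p=p,d=d,**{k:np.array(v) for k,v in i.items()});print(n,i)
E
```

```text
pics
{'time': 0.0, 'joint_positions': array([ 9.81162490e-01,  2.59359435e-01,  1.53611157e+00,  2.86239582e-05,
        1.34802150e+00, -2.02803494e-01]), 'dq': array([ 3.22002646e-04, -1.68014097e-03,  8.38650025e-05,  3.65503914e-04,
       -2.20890126e-04,  1.45911309e-03]), 'joint_efforts': array([-1.55781065e-03, -4.46034050e+01, -2.90568727e+01, -3.86057036e-04,
        1.19003860e-02,  2.42927615e-05]), 'position': array([0.20715063, 0.50890844, 0.23045444]), 'orientation': array([ 0.69365265,  0.13530035,  0.69418932, -0.13653205]), 'contact_force': array([ 0.41448241, -0.59220272,  1.2213712 ]), 'moment': array([ 0.05730832, -0.02213709,  0.0112659 ]), 'grip_width': 0.08552629928164802}
scene {'fx': 433.5864358042999, 'fy': 433.5864358042999, 'cx': 314.4302095487355, 'cy': 234.0131070871285, 'k1': -0.028018174148213275, 'rvec': array([ 2.08633226,  0.83804056, -0.43229816]), 'tvec': array([-0.41118935, -0.08329449,  1.26057809])}
top {'fx': 555.563433469135, 'fy': 555.563433469135, 'cx': 321.40003648405093, 'cy': 235.53823052994915, 'k1': 0.0547746974935137, 'rvec': array([ 2.13599695, -2.1407843 ,  0.20500758]), 'tvec': array([0.01621608, 0.54843706, 1.40048095])}
wrist {'fx': 398.0878086502091, 'fy': 398.0878086502091, 'cx': 324.76556057268914, 'cy': 241.96238954003672, 'k1': -0.04086014789061292, 'rvec': array([-2.39111003, -1.60666206, -0.24442004]), 'tvec': array([-0.5491485 , -0.03912424,  0.3790024 ])}
```

View pics/scene0.png

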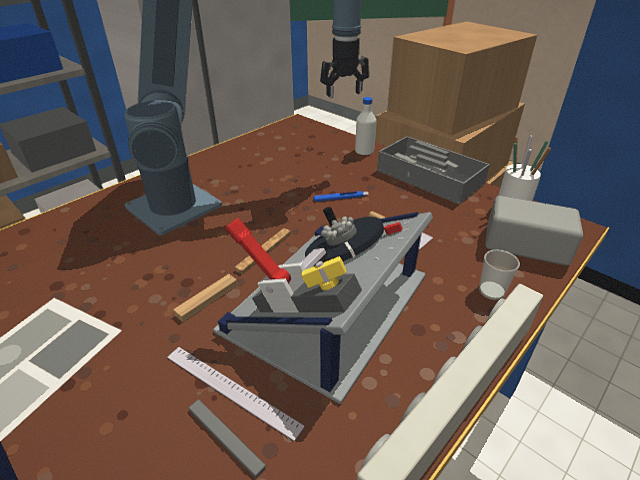

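View pics/top0.png

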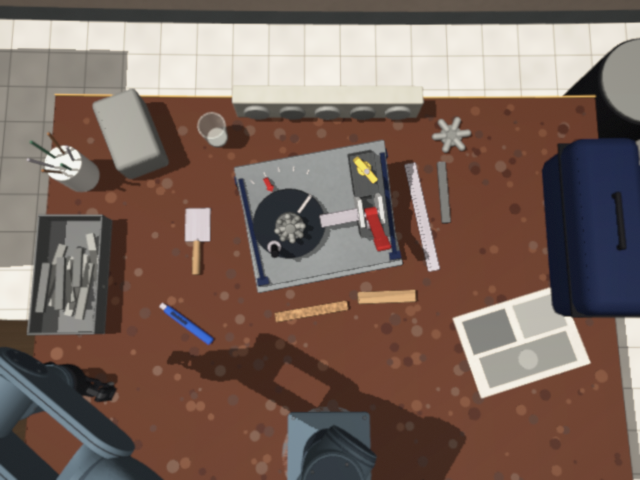

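View pics/wrist0.png

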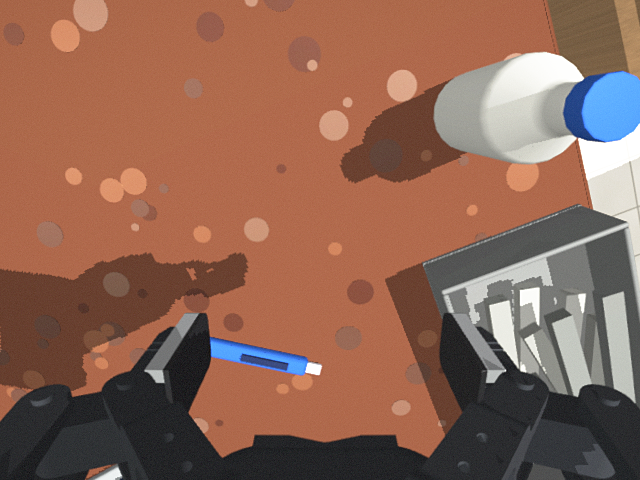

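```bash
cat > h.py <<'E'
import numpy as np,cv2
def load(f):
    z=np.load(f); return z
def K(z): return np.array([[z['fx'],0,z['cx']],[0,z['fy'],z['cy']],[0,0,1]],float)
def D(z): return np.array([float(z['k1']),0,0,0])
def rays(z,uv):
    uv=np.asarray(uv,float).reshape(-1,1,2)
    n=cv2.undistortPoints(uv,K(z),D(z)).reshape(-1,2)
    R=cv2.Rodrigues(np.asarray(z['rvec'],float))[0]
    c=-R.T@np.asarray(z['tvec'],float)
    d=np.c_[n,np.ones(len(n))]@R
    return c,d   # depth*d + c
def dep(z,uv):
    uv=np.asarray(uv).reshape(-1,2); c,d=rays(z,uv)
    dd=z['d'][uv[:,1].astype(int),uv[:,0].astype(int)]
    return c+d*dd[:,None],dd
def plane(z,uv,p0,n):
    c,d=rays(z,uv); t=((p0-c)@n)/(d@n); return c+d*t[:,None]
def proj(z,P):
    return cv2.projectPoints(np.asarray(P,float).reshape(-1,1,3),np.asarray(z['rvec'],float),np.asarray(z['tvec'],float),K(z),D(z))[0].reshape(-1,2)
def two(z1,uv1,z2,uv2):
    c1,d1=rays(z1,[uv1]);c2,d2=rays(z2,[uv2]);d1=d1[0];d2=d2[0]
    A=np.c_[d1,-d2];s=np.linalg.lstsq(A,c2-c1,rcond=None)[0]
    a=c1+s[0]*d1;b=c2+s[1]*d2
    return (a+b)/2,np.linalg.norm(a-b)
E
python3 - <<'E'
from h import *
for n,box in(("top",(225,130,410,300)),("scene",(170,180,460,420))):
    z=load(f"pics/{n}0.npz");x0,y0,x1,y1=box
    c=z['p'][y0:y1,x0:x1]; s=min(800/(x1-x0),600/(y1-y0))
    cv2.imwrite(f"pics/{n}z.png",cv2.resize(c,None,fx=s,fy=s,interpolation=cv2.INTER_CUBIC));print(n,s)
z=load("pics/top0.npz")
# bed grey pixels w/ depth: 
uv=np.array([(x,y) for y in range(150,275) for x in range(248,345)])
P,dd=dep(z,uv);ok=dd>0;uv=uv[ok];P=P[ok]
px=z['p'][uv[:,1],uv[:,0]].astype(int)
g=(px.max(1)-px.min(1)<14)&(px.mean(1)>95)&(px.mean(1)<170)
Q=P[g]
for k in range(6):
    m=Q.mean(0);n=np.linalg.svd(Q-m)[2][2];n*=np.sign(n[2]);e=(Q-m)@n;Q=Q[abs(e)<max(.003,2*e.std())]
print(len(Q),m,n,e.std(),"tilt",np.degrees(np.arccos(n[2])),"yaw",np.degrees(np.arctan2(-n[1],-n[0])))
E
```

```text
top 3.5294117647058822
scene 2.5
5606 [0.60615632 0.05608796 0.11924354] [-0.49154685 -0.09329311  0.86583953] 0.002222855105479476 tilt 30.021292745560594 yaw 10.746627829951942
```

```bash
echo
```

```text
(no output)
```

View pics/topz.png

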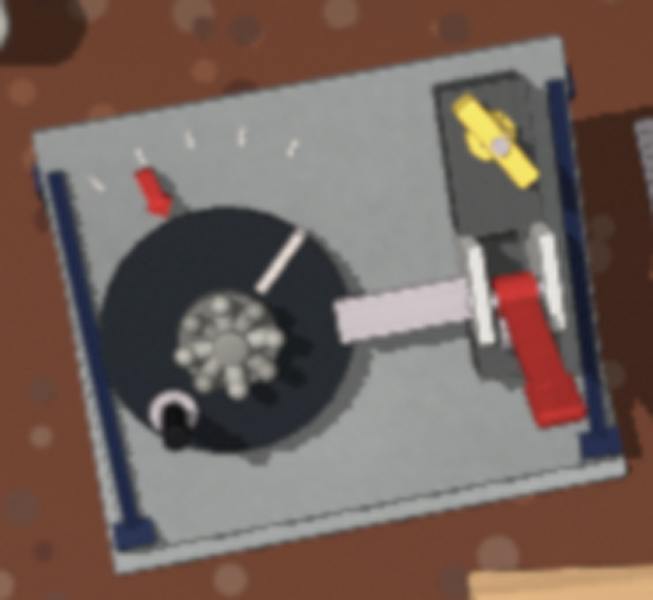

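View pics/scenez.png

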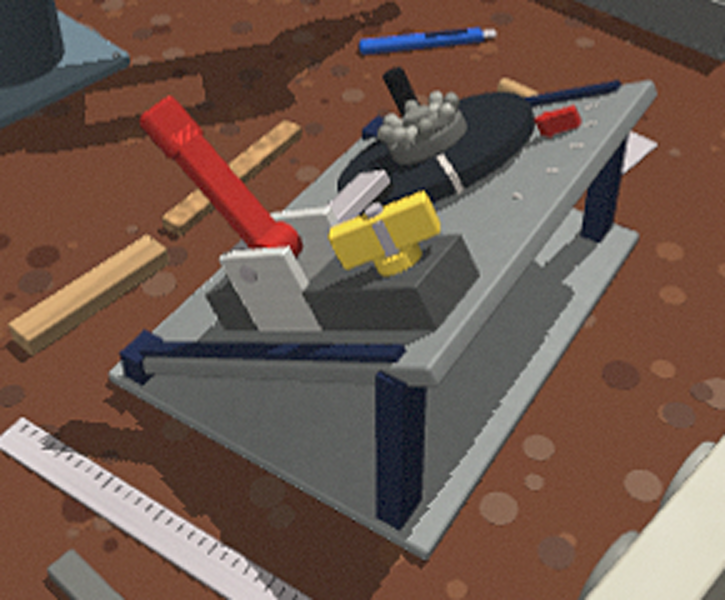

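```bash
python3 - <<'E'
from h import *
z=load("pics/top0.npz")
yaw=np.radians(10.75);t=np.radians(30)
n=np.array([-np.sin(t)*np.cos(yaw),-np.sin(t)*np.sin(yaw),np.cos(t)])
u=np.array([np.cos(t)*np.cos(yaw),np.cos(t)*np.sin(yaw),np.sin(t)]);v=np.cross(n,u)
m=np.array([0.60615632,0.05608796,0.11924354])
c2=lambda q:(225+q[0]/3.5294-0.36,130+q[1]/3.5294-0.36)
# bed corners (crop px)
for q in [(33,132),(560,36),(625,470),(118,570)]:
    P=plane(z,[c2(q)],m,n)[0];print("corner",P,(P-m)@u,(P-m)@v)
# disc
p=z['p'].astype(int);mask=((p.max(2)<60)).astype(np.uint8)
mask[:185]=0;mask[262:]=0;mask[:,:250]=0;mask[:,330:]=0
cv2.imwrite("pics/m.png",mask*255)
ct=max(cv2.findContours(mask,cv2.RETR_EXTERNAL,cv2.CHAIN_APPROX_NONE)[0],key=len).reshape(-1,2)
Q=plane(z,ct,m+.022*n,n)-m; a=Q@u;b=Q@v
w=np.ones(len(a),bool)
for k in range(15):
    A=np.c_[2*a,2*b,np.ones(len(a))][w];s=np.linalg.lstsq(A,(a*a+b*b)[w],rcond=None)[0]
    R=np.sqrt(s[2]+s[0]**2+s[1]**2);e=np.hypot(a-s[0],b-s[1])-R;w=abs(e)<max(.0025,0.95*abs(e[w]).max())
print("disc",s[:2],R,w.sum(),len(w),m+s[0]*u+s[1]*v)
print("bedmid", m+s[0]*u+(s[1]-.095)*v)
E
```

```text
corner [0.69091995 0.22615559 0.18563753] 0.1327879755164541 0.1512725529297722
corner [ 0.75982324 -0.13365966  0.18597232] 0.1334575600398639 -0.2150802026031596
corner [ 0.48008813 -0.19705547  0.02047445] -0.19753817081305305 -0.22518611829389806
corner [0.40654958 0.17996694 0.0193635 ] -0.19976008694962405 0.15893640766807007
disc [-0.02528198  0.04868659] 0.08458955030883848 232 274 [0.57556451 0.09983621 0.10660255]
bedmid [0.5932843  0.00650342 0.10660255]
```

View pics/m.png

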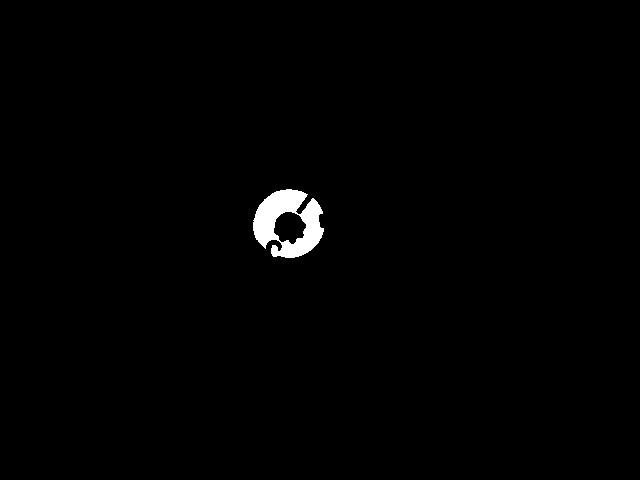

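```bash
cat >> h.py <<'E'
from scipy.spatial.transform import Rotation as Ro
def q2R(q): return Ro.from_quat([q[1],q[2],q[3],q[0]]).as_matrix()
def bed(yaw):
    yaw=np.radians(yaw);t=np.radians(30)
    n=np.array([-np.sin(t)*np.cos(yaw),-np.sin(t)*np.sin(yaw),np.cos(t)])
    u=np.array([np.cos(t)*np.cos(yaw),np.cos(t)*np.sin(yaw),np.sin(t)]);return u,np.cross(n,u),n
def turn(R0,R1): return Ro.from_matrix(R1@R0.T).as_rotvec()
E
python3 - <<'E'
from h import *
from bench import r
s=r.read_state();R0=q2R(s['orientation']);p0=s['position']
z=load("pics/wrist0.npz");Rc=cv2.Rodrigues(z['rvec'])[0];c=-Rc.T@z['tvec']
print("tool axes\n",R0.round(3)); print("cam in tool",R0.T@(c-p0)); print("cam axes in tool\n",(R0.T@Rc.T).round(3))
u,v,n=bed(10.75)
tgt=np.array([.593,.0065,.106])
for sg in(1,-1):
    R1=np.c_[-n,sg*v,np.cross(-n,sg*v)]
    print(sg,"rot",turn(R0,R1))
    cR=R1@(R0.T@Rc.T); off=R1@(R0.T@(c-p0))
    print("camz",cR[:,2], "tcp", tgt-cR[:,2]*0.36-off, "lin",tgt-cR[:,2]*0.36-off-p0)
E
```

```text
tool axes
 [[-0.001  0.377  0.926]
 [-0.001  0.926 -0.377]
 [-1.    -0.001 -0.   ]]
cam in tool [-0.14274239 -0.00057006 -0.07495132]
cam axes in tool
 [[-0.001 -0.298  0.955]
 [ 1.    -0.001  0.001]
 [ 0.001  0.955  0.298]]
1 rot [-0.05144838 -0.52853156  0.56147378]
camz [ 0.72210386  0.138136   -0.67785283] tcp [ 0.46682555 -0.01724924  0.26388414] lin [ 0.25958043 -0.52628575  0.03321623]
-1 rot [ 0.69226066 -0.07098045 -2.4922404 ]
camz [ 0.21577887  0.0399266  -0.97562562] tcp [ 0.52177398 -0.00722841  0.29613102] lin [ 0.31452886 -0.51626492  0.06546311]
```

```bash
python3 - <<'E'
from h import *
from bench import r
s=r.read_state();R0=q2R(s['orientation']);p0=s['position']
z=load("pics/wrist0.npz");Rc=cv2.Rodrigues(z['rvec'])[0];c=-Rc.T@z['tvec']
tgt=np.array([.593,.0065,.106]);y=np.radians(10.75)
R1=np.c_[[0,0,-1],[-np.sin(y),np.cos(y),0],[np.cos(y),np.sin(y),0]]
cR=R1@(R0.T@Rc.T); off=R1@(R0.T@(c-p0))
print("rot",turn(R0,R1),"tcp", tgt-cR[:,2]*0.4-off, "lin",tgt-cR[:,2]*0.4-off-p0)
E
```

```text
rot [ 1.36112937e-03 -4.24580711e-04  5.74456581e-01] tcp [ 0.54958709 -0.00157808  0.3451121 ] lin [ 0.34234196 -0.51061459  0.11444419]
```

Call:
move_arm:
  rows:
    - {"rot": [0,0,0.1],"linear": [0,-0.02,0.05],"hand": 0.0854}
    - {"rot": [0,0,0.25],"linear": [0.03,-0.05,0.09],"hand": 0.0854}
    - {"rot": [0,0,0.574],"linear": [0.34,-0.51,0.115],"hand": 0.0854}
    - {"rot": [0,0,0.574],"linear": [0.34,-0.51,0.115],"hand": 0.0854}
    - {"rot": [0,0,0.574],"linear": [0.34,-0.51,0.115],"hand": 0.0854}
    - {"rot": [0,0,0.574],"linear": [0.34,-0.51,0.115],"hand": 0.0854}
    - {"rot": [0,0,0.574],"linear": [0.34,-0.51,0.115],"hand": 0.0854}
    - {"rot": [0,0,0.574],"linear": [0.34,-0.51,0.115],"hand": 0.0854}
    - {"rot": [0,0,0.574],"linear": [0.34,-0.51,0.115],"hand": 0.0854}
    - {"rot": [0,0,0.574],"linear": [0.34,-0.51,0.115],"hand": 0.0854}
    - {"rot": [0,0,0.574],"linear": [0.34,-0.51,0.115],"hand": 0.0854}
    - {"rot": [0,0,0.574],"linear": [0.34,-0.51,0.115],"hand": 0.0854}
    - {"rot": [0,0,0.574],"linear": [0.34,-0.51,0.115],"hand": 0.0854}
    - {"rot": [0,0,0.574],"linear": [0.34,-0.51,0.115],"hand": 0.0854}
    - {"rot": [0,0,0.574],"linear": [0.34,-0.51,0.115],"hand": 0.0854}
    - {"rot": [0,0,0.574],"linear": [0.34,-0.51,0.115],"hand": 0.0854}
    - {"rot": [0,0,0.574],"linear": [0.34,-0.51,0.115],"hand": 0.0854}

```text
time: 1.85
position: [0.5468, 0.0003, 0.3462]
orientation: [0.704, -0.066, 0.704, 0.067]
contact_force: [0.6, 0.3, 0.2]
grip_width: 0.0855
```

```bash
cat >> h.py <<'E'
def snap(name,tag):
    from bench import camera,camera_info
    i=camera_info(name);p,d=camera(name);cv2.imwrite(f"pics/{name}{tag}.png",p)
    np.savez(f"pics/{name}{tag}.npz",p=p,d=d,**{k:np.array(v) for k,v in i.items()})
E
python3 - <<'E'
from h import *
snap("wrist","1")
E
```

```text
(no output)
```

View pics/wrist1.png

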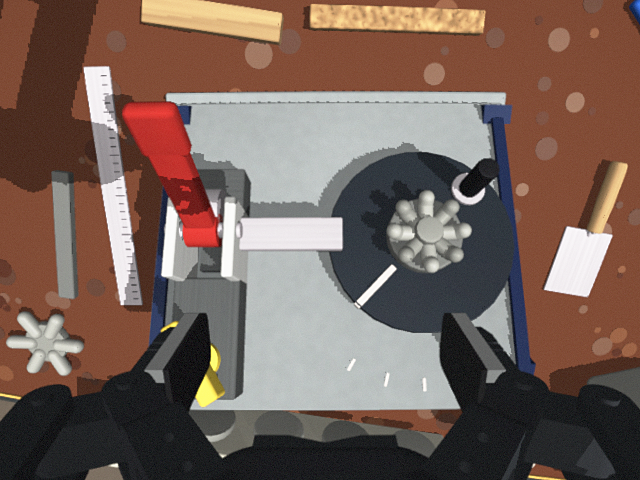

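```bash
python3 - <<'E'
from h import *
z=load("pics/wrist1.npz")
x0,y0,x1,y1=300,130,530,350
cv2.imwrite("pics/w1z.png",cv2.resize(z['p'][y0:y1,x0:x1],None,fx=2.7,fy=2.7,interpolation=cv2.INTER_CUBIC))
# plane from depth
uv=np.array([(x,y) for y in range(110,400) for x in range(255,500)])
P,dd=dep(z,uv);ok=dd>0;px=z['p'][uv[:,1],uv[:,0]].astype(int)
g=ok&(px.max(1)-px.min(1)<25)&(px.mean(1)>150)&(px.mean(1)<205)
Q=P[g]
for k in range(10):
    m=Q.mean(0);n=np.linalg.svd(Q-m)[2][2];n*=np.sign(n[2]);e=(Q-m)@n;Q=Q[abs(e)<max(.003,2*e.std())]
print(len(Q),m,n,e.std(),"tilt",np.degrees(np.arccos(n[2])),"yaw",np.degrees(np.arctan2(-n[1],-n[0])))
u,v,n=bed(10.75)
p=z['p'].astype(int)
mask=(p.max(2)<75).astype(np.uint8);mask[:140]=0;mask[310:]=0;mask[:,:322]=0;mask[:,516:]=0
mask=cv2.morphologyEx(mask,cv2.MORPH_OPEN,np.ones((5,5)))
ct=max(cv2.findContours(mask,cv2.RETR_EXTERNAL,cv2.CHAIN_APPROX_NONE)[0],key=len).reshape(-1,2)
ct=ct[(ct[:,1]<308)]
Q=plane(z,ct,m+.022*n,n)-m;a=Q@u;b=Q@v
w=np.ones(len(a),bool)
for k in range(20):
    A=np.c_[2*a,2*b,np.ones(len(a))][w];s=np.linalg.lstsq(A,(a*a+b*b)[w],rcond=None)[0]
    R=np.sqrt(s[2]+s[0]**2+s[1]**2);e=np.hypot(a-s[0],b-s[1])-R;w=abs(e)<max(.0015,.9*abs(e[w]).max())
C=m+s[0]*u+s[1]*v
print("disc",s[:2],R,w.sum(),len(w),"axis on bed",C,"bedmid",C-.095*v)
v4=cv2.imread("pics/wrist1.png");
for q in proj(z,[C+.022*n+.09*(np.cos(t)*u+np.sin(t)*v) for t in np.linspace(0,6.28,60)]): cv2.circle(v4,tuple(int(round(x)) for x in q),1,(0,255,0),-1)
for a,b in [(-.16,-.185),(-.16,.185),(.16,-.185),(.16,.185),(0,0)]:
    q=proj(z,[C-.095*v+a*u+b*v])[0];cv2.circle(v4,tuple(int(round(x)) for x in q),3,(255,0,255),-1)
cv2.imwrite("pics/w1o.png",v4)
E
```

```text
Traceback (most recent call last):
numpy._core._exceptions._ArrayMemoryError: Unable to allocate 10.1 GiB for an array with shape (36848, 36848) and data type float64
```

View pics/w1z.png

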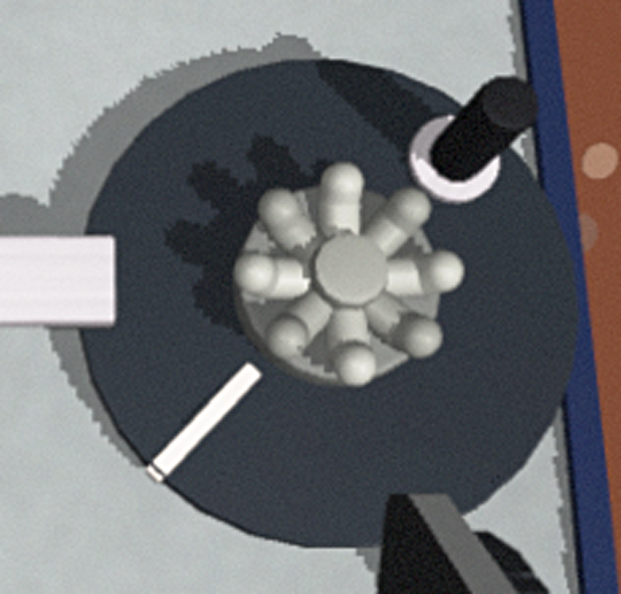

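```bash
cat > a.py <<'E'
from h import *
z=load("pics/wrist1.npz")
uv=np.array([(x,y) for y in range(110,400) for x in range(255,500)])
P,dd=dep(z,uv);ok=dd>0;px=z['p'][uv[:,1],uv[:,0]].astype(int)
g=ok&(px.max(1)-px.min(1)<25)&(px.mean(1)>150)&(px.mean(1)<205)
Q=P[g][::5]
for k in range(10):
    m=Q.mean(0);n=np.linalg.svd(Q-m,full_matrices=False)[2][2];n*=np.sign(n[2]);e=(Q-m)@n;Q=Q[abs(e)<max(.003,2*e.std())]
print(len(Q),m,n,e.std(),"tilt",np.degrees(np.arccos(n[2])),"yaw",np.degrees(np.arctan2(-n[1],-n[0])))
u,v,n=bed(10.75)
p=z['p'].astype(int)
mask=(p.max(2)<75).astype(np.uint8);mask[:140]=0;mask[310:]=0;mask[:,:322]=0;mask[:,516:]=0
mask=cv2.morphologyEx(mask,cv2.MORPH_OPEN,np.ones((5,5)))
ct=max(cv2.findContours(mask,cv2.RETR_EXTERNAL,cv2.CHAIN_APPROX_NONE)[0],key=len).reshape(-1,2)
ct=ct[(ct[:,1]<308)]
Q=plane(z,ct,m+.022*n,n)-m;a=Q@u;b=Q@v
w=np.ones(len(a),bool)
for k in range(20):
    A=np.c_[2*a,2*b,np.ones(len(a))][w];s=np.linalg.lstsq(A,(a*a+b*b)[w],rcond=None)[0]
    R=np.sqrt(s[2]+s[0]**2+s[1]**2);e=np.hypot(a-s[0],b-s[1])-R;w=abs(e)<max(.0015,.9*abs(e[w]).max())
C=m+s[0]*u+s[1]*v
print("disc",s[:2],R,w.sum(),len(w),"axis on bed",C,"bedmid",C-.095*v)
v4=cv2.imread("pics/wrist1.png");
for q in proj(z,[C+.022*n+.09*(np.cos(t)*u+np.sin(t)*v) for t in np.linspace(0,6.28,60)]): cv2.circle(v4,tuple(int(round(x)) for x in q),1,(0,255,0),-1)
for a,b in [(-.16,-.185),(-.16,.185),(.16,-.185),(.16,.185),(0,0)]:
    q=proj(z,[C-.095*v+a*u+b*v])[0];cv2.circle(v4,tuple(int(round(x)) for x in q),3,(255,0,255),-1)
cv2.imwrite("pics/w1o.png",v4)
E
python3 a.py
```

```text
6902 [0.59823104 0.0277926  0.11162267] [-0.49145342 -0.09602729  0.86559361] 0.0007764735555426039 tilt 30.049443229479667 yaw 11.055981670224847
disc [-0.01484855  0.07680868] 0.08568950809835758 509 982 axis on bed [0.57127083 0.10085477 0.1041984 ] bedmid [0.58899061 0.00752198 0.1041984 ]
```

View pics/w1o.png

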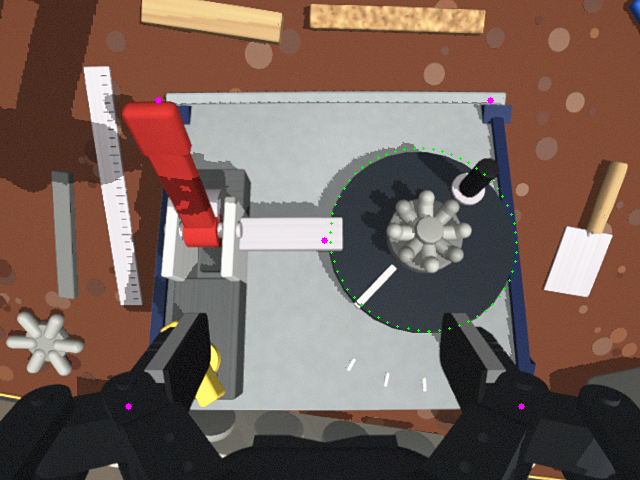

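```bash
cat > b.py <<'E'
from h import *
z=load("pics/wrist1.npz")
u,v,n=bed(10.9);C=np.array([0.57127083,0.10085477,0.1041984])
f=lambda q,h:(lambda P:((P-C)@u,(P-C)@v))(plane(z,[q],C+h*n,n)[0])
cr=lambda q:(300+q[0]/2.7-.3,130+q[1]/2.7-.3)
# rim points (crop) top edge
rim=[cr(q) for q in [(320,60),(240,82),(150,150),(100,215),(85,350),(110,420),(155,475),(245,530),(310,547),(480,510),(545,440),(575,330),(572,270)]]
Q=np.array([f(q,.022) for q in rim]);a,b=Q.T
A=np.c_[2*a,2*b,np.ones(len(a))];s=np.linalg.lstsq(A,a*a+b*b,rcond=None)[0];R=np.sqrt(s[2]+s[0]**2+s[1]**2)
print("rim",s[:2],R,(np.hypot(a-s[0],b-s[1])-R).round(4))
for nm,q,h in [("line out",(155,465),.022),("line in",(255,370),.022),("handle top",(510,100),.077),("ring",(455,158),.024),("ros",(351,268),.055)]:
    x=np.array(f(cr(q),h));y=x-s[:2];print(nm,x,"rel",y,np.hypot(*y),np.arctan2(y[1],y[0]))
E
python3 b.py
```

```text
rim [ 0.00514977 -0.00131122] 0.08802001845611838 [ 0.0032 -0.0007 -0.0039 -0.0007  0.0013  0.0019  0.0009 -0.0008 -0.0009
  0.     -0.0001 -0.0007  0.0003]
line out [ 0.06363575 -0.06504731] rel [ 0.05848598 -0.06373609] 0.08650375648047284 -0.8283272530181172
line in [ 0.03091514 -0.02944665] rel [ 0.02576537 -0.02813542] 0.03815044660621261 -0.8293404285486671
handle top [-0.04638532  0.04568195] rel [-0.05153509  0.04699317] 0.06974398321885382 2.402259548103769
ring [-0.04652617  0.04672796] rel [-0.05167594  0.04803918] 0.07055611210463716 2.392649825031237
ros [ 0.00279857 -0.00258864] rel [-0.0023512  -0.00127741] 0.0026758023034979756 -2.6439052557486864
```

```bash
cat > c.py <<'E'
from h import *
u,v,n=bed(10.9);C=np.array([0.57127083,0.10085477,0.1041984])+.002*u-.002*v
for nm,box in(("top",(255,170,285,200)),("scene",(380,215,410,240))):
    z=load(f"pics/{nm}0.npz");x0,y0,x1,y1=box
    hsv=cv2.cvtColor(z['p'],cv2.COLOR_BGR2HSV);m=((hsv[...,0]<8)|(hsv[...,0]>172))&(hsv[...,1]>180)&(hsv[...,2]>90)
    ys,xs=np.where(m[y0:y1,x0:x1]);uv=np.c_[xs+x0,ys+y0]
    P,dd=dep(z,uv);Q=(P-C)@np.c_[u,v,n]
    print(nm,len(uv),"depth med",np.median(Q,0),"n pct",np.percentile(Q[:,2],[10,50,90]))
    for h in(.01,.022,.03):
        X=(plane(z,uv,C+h*n,n)-C)@np.c_[u,v];c=X.mean(0);w=np.linalg.svd(X-c)[2][0];w*=np.sign(w@c)
        t=(X-c)@w;tip=c+w*t.min()
        print(h,c,"ang",np.arctan2(c[1],c[0]),"dir",np.arctan2(w[1],w[0]),"tip",tip,np.hypot(*tip),np.arctan2(tip[1],tip[0]))
z=load("pics/top0.npz")
c2=lambda q:(225+q[0]/3.5294-0.36,130+q[1]/3.5294-0.36)
for q,h in(((303,232),.022),((260,290),.022),((177,400),.077),((175,412),.024),((230,347),.055)):
    X=(plane(z,[c2(q)],C+h*n,n)[0]-C);X=np.array([X@u,X@v]);print(X,np.hypot(*X),np.arctan2(X[1],X[0]))
E
python3 c.py
```

```text
top 39 depth med [0.108221   0.03037907 0.01769299] n pct [0.01530395 0.01769299 0.02023971]
0.01 [0.10714855 0.03046375] ang 0.2770038315257274 dir 0.25312838863016945 tip [0.09369489 0.0269836 ] 0.09750306552511376 0.2804063272780244
0.022 [0.11018863 0.03013373] ang 0.26694701672660043 dir 0.25312838863016995 tip [0.09685766 0.02668532] 0.10046647257710706 0.26884091451428926
0.03 [0.11221534 0.02991372] ang 0.2605161260020525 dir 0.25312838863016945 tip [0.09896617 0.02648647] 0.10244918271743368 0.2615029794237762
scene 105 depth med [0.10998152 0.02816846 0.01213611] n pct [0.00459079 0.01213611 0.01633282]
0.01 [0.10783638 0.03129299] ang 0.2824322629935343 dir -0.7328561602865097 tip [0.08741747 0.04967153] 0.10054389222345522 0.5167168993358606
0.022 [0.12603602 0.00571563] ang 0.04531814470078784 dir -0.7328561602865102 tip [0.10638699 0.02340123] 0.10893029167595651 0.21651522892596942
0.03 [ 0.13816912 -0.01133594] ang -0.08186060547119194 dir -0.7328561602865095 tip [0.11903334 0.00588769] 0.11917885645320692 0.04942223382580183
[ 0.06343514 -0.06556218] 0.09122727684894028 -0.8018857099965945
[ 0.02794316 -0.02910604] 0.0403482595364642 -0.8057791846283359
[-0.02042934  0.04055294] 0.04540814045406922 2.0374550436538197
[-0.04859006  0.04558597] 0.06662637989547718 2.3880824042629327
[ 0.00219887 -0.00127218] 0.0025403688052923167 -0.5245083274695534
```

```bash
cat > t.py <<'E'
from h import *
from bench import r
u,v,n=bed(10.9);C=np.array([0.57127083,0.10085477,0.1041984])+.002*u-.002*v
B=np.c_[u,v,n]
def tool(yaw,tilt=0):
    # yaw: rotation of tool y from v about n (ccw); tilt: tool axis leaned from -n toward -u (rotation about v), rad
    R=np.c_[-n,v,u]
    return Ro.from_rotvec(n*yaw).as_matrix()@Ro.from_rotvec(v*tilt).as_matrix()@R
def cmd(p,R,cp=None,cR=None):
    # p in disc frame (u,v,n from C)
    s=r.read_state()
    p0=s['position'] if cp is None else cp;R0=q2R(s['orientation']) if cR is None else cR
    print("rot",turn(R0,R).round(4).tolist(),"lin",(C+B@np.array(p)-p0).round(4).tolist(),"tcp",(C+B@np.array(p)).round(3))
E
python3 - <<'E'
from t import *
s=r.read_state();print(s['joint_positions'])
ph=2.355
for h in(.137,.047): cmd([.0682*np.cos(ph),.0682*np.sin(ph),h],tool(-.785))
E
```

```text
[-2.03177115e-01  2.02948717e-01  1.33117120e+00  3.32961010e-04
  1.60776796e+00 -1.96257413e+00]
rot [0.2947, -0.4486, -0.7651] lin [-0.0908, 0.1252, -0.1466] tcp [0.456 0.126 0.2  ]
rot [0.2947, -0.4486, -0.7651] lin [-0.0466, 0.1337, -0.2246] tcp [0.5   0.134 0.122]
```

Call:
move_arm:
  rows:
    - {"rot": [0.2947,-0.4486,-0.7651],"linear": [-0.091,0.125,-0.13],"hand": 0.0854}
    - {"rot": [0.2947,-0.4486,-0.7651],"linear": [-0.091,0.125,-0.13],"hand": 0.0854}
    - {"rot": [0.2947,-0.4486,-0.7651],"linear": [-0.091,0.125,-0.13],"hand": 0.0854}
    - {"rot": [0.2947,-0.4486,-0.7651],"linear": [-0.091,0.125,-0.14],"hand": 0.0854}
    - {"rot": [0.2947,-0.4486,-0.7651],"linear": [-0.091,0.125,-0.1466],"hand": 0.0854}
    - {"rot": [0.2947,-0.4486,-0.7651],"linear": [-0.091,0.125,-0.1466],"hand": 0.0854}
    - {"rot": [0.2947,-0.4486,-0.7651],"linear": [-0.091,0.125,-0.1466],"hand": 0.0854}
    - {"rot": [0.2947,-0.4486,-0.7651],"linear": [-0.091,0.125,-0.1466],"hand": 0.0854}
    - {"rot": [0.2947,-0.4486,-0.7651],"linear": [-0.091,0.125,-0.1466],"hand": 0.0854}

```text
time: 2.8
position: [0.4564, 0.1251, 0.2005]
orientation: [0.815, 0.286, 0.491, -0.114]
contact_force: [0.4, 0.4, 0.1]
grip_width: 0.0854
```

```bash
python3 - <<'E'
from t import *
snap("wrist","2");snap("scene","2")
ph=2.355
cmd([.0682*np.cos(ph),.0682*np.sin(ph),.137],tool(-.785))
cmd([.0682*np.cos(ph),.0682*np.sin(ph),.047],tool(-.785))
z=load("pics/wrist2.npz")
print(proj(z,[C+B@np.array([.0682*np.cos(ph),.0682*np.sin(ph),h]) for h in(.022,.077)]))
E
```

```text
rot [0.0001, 0.0008, -0.0] lin [-0.0011, 0.0011, -0.0008] tcp [0.456 0.126 0.2  ]
rot [0.0001, 0.0008, -0.0] lin [0.0431, 0.0096, -0.0787] tcp [0.5   0.134 0.122]
[[324.90464573 232.55988547]
 [325.12510544 260.53571429]]
```

View pics/wrist2.png

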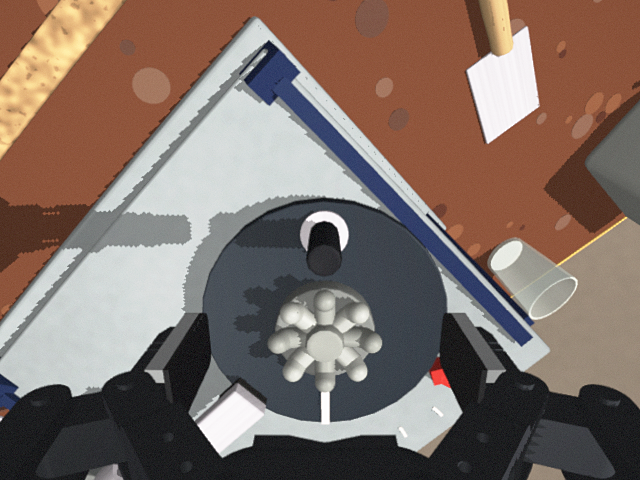

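Call:
move_arm:
  rows:
    - {"rot": [0,0,0],"linear": [0.02,0.0045,-0.037],"hand": 0.0854}
    - {"rot": [0,0,0],"linear": [0.043,0.0096,-0.0785],"hand": 0.06}
    - {"rot": [0,0,0],"linear": [0.043,0.0096,-0.0785],"hand": 0.0}
    - {"rot": [0,0,0],"linear": [0.043,0.0096,-0.0785],"hand": 0.0}
    - {"rot": [0,0,0],"linear": [0.043,0.0096,-0.0785],"hand": 0.0}
    - {"rot": [0,0,0],"linear": [0.043,0.0096,-0.0785],"hand": 0.0}
    - {"rot": [0,0,0],"linear": [0.043,0.0096,-0.0785],"hand": 0.0}
    - {"rot": [0,0,0],"linear": [0.043,0.0096,-0.0785],"hand": 0.0}

```text
time: 3.7
position: [0.5002, 0.1339, 0.1237]
orientation: [0.816, 0.287, 0.489, -0.114]
contact_force: [-6.3, -1.4, 9.3]
grip_width: 0.0183
```

```bash
python3 - <<'E'
from t import *
z=load("pics/wrist2.npz")
for q,h in [((432,370),.018),((325,234),.024),((325,420),.022)]:
    X=(plane(z,[q],C+h*n,n)[0]-C);X=np.array([X@u,X@v]);print(X,np.hypot(*X),np.arctan2(X[1],X[0]))
s=r.read_state();P=B.T@(s['position']-C);print(P,s['grip_width'],s['contact_force'])
ph0=np.arctan2(P[1],P[0]);rr=np.hypot(P[0],P[1]);print(ph0,rr)
for d in np.linspace(0,1.06,9)[1:]:
    cmd([rr*np.cos(ph0+d),rr*np.sin(ph0+d),P[2]],tool(-.785+d))
E
```

```text
[0.08933202 0.02792637] 0.09359536418194153 0.3029880229866395
[-0.04782143  0.04802093] 0.06777093627720475 2.354112950381918
[ 0.06170035 -0.06141388] 0.08705514307715459 -0.7830713130926289
[-0.0472668   0.04793477  0.04870345] 0.018333488875052744 [-6.29772987 -1.35980661  9.34925627]
2.349178209730181 0.06731933074102024
rot [-0.0656, -0.008, 0.116] lin [-0.0038, -0.0075, -0.003] tcp [0.496 0.126 0.121]
rot [-0.1309, -0.0205, 0.2306] lin [-0.0066, -0.0156, -0.0055] tcp [0.494 0.118 0.118]
rot [-0.1962, -0.033, 0.3452] lin [-0.0085, -0.0241, -0.0074] tcp [0.492 0.11  0.116]
rot [-0.2616, -0.0456, 0.4598] lin [-0.0093, -0.0328, -0.0089] tcp [0.491 0.101 0.115]
rot [-0.3269, -0.0581, 0.5744] lin [-0.0092, -0.0417, -0.0097] tcp [0.491 0.092 0.114]
rot [-0.3922, -0.0707, 0.689] lin [-0.008, -0.0505, -0.01] tcp [0.492 0.083 0.114]
rot [-0.4575, -0.0833, 0.8036] lin [-0.0058, -0.0592, -0.0097] tcp [0.494 0.075 0.114]
rot [-0.5229, -0.0959, 0.9182] lin [-0.0026, -0.0674, -0.0088] tcp [0.498 0.067 0.115]
```

Call:
move_arm:
  rows:
    - {"rot": [-0.0656,-0.008,0.116],"linear": [-0.0038,-0.0075,-0.003],"hand": 0}
    - {"rot": [-0.1309,-0.0205,0.2306],"linear": [-0.0066,-0.0156,-0.0055],"hand": 0}
    - {"rot": [-0.1962,-0.033,0.3452],"linear": [-0.0085,-0.0241,-0.0074],"hand": 0}
    - {"rot": [-0.2616,-0.0456,0.4598],"linear": [-0.0093,-0.0328,-0.0089],"hand": 0}
    - {"rot": [-0.3269,-0.0581,0.5744],"linear": [-0.0092,-0.0417,-0.0097],"hand": 0}
    - {"rot": [-0.3922,-0.0707,0.689],"linear": [-0.008,-0.0505,-0.01],"hand": 0}
    - {"rot": [-0.4575,-0.0833,0.8036],"linear": [-0.0058,-0.0592,-0.0097],"hand": 0}
    - {"rot": [-0.5229,-0.0959,0.9182],"linear": [-0.0026,-0.0674,-0.0088],"hand": 0}
    - {"rot": [-0.5229,-0.0959,0.9182],"linear": [-0.0026,-0.0674,-0.0088],"hand": 0}
    - {"rot": [-0.5229,-0.0959,0.9182],"linear": [-0.0026,-0.0674,-0.0088],"hand": 0}

```text
time: 4.7
position: [0.4981, 0.0664, 0.1152]
orientation: [0.848, -0.167, 0.481, 0.148]
contact_force: [-4.5, 1.7, 10.4]
grip_width: 0.0185
```

```bash
python3 - <<'E'
from t import *
snap("wrist","3");snap("top","3")
z=load("pics/top3.npz");cv2.imwrite("pics/t3z.png",cv2.resize(z['p'][150:280,235:365],None,fx=4.5,fy=4.5,interpolation=cv2.INTER_CUBIC))
E
```

```text
(no output)
```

View pics/wrist3.png

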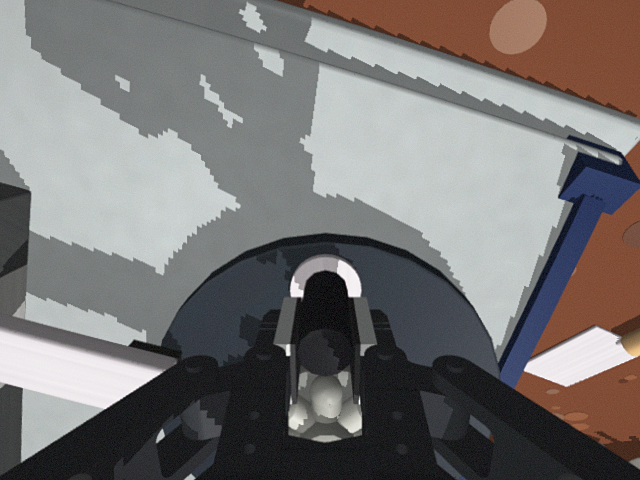

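View pics/t3z.png

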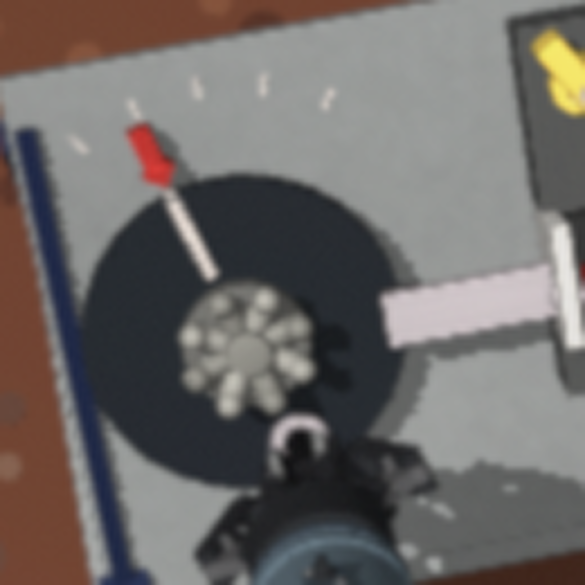

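```bash
python3 - <<'E'
from t import *
s=r.read_state();R0=q2R(s['orientation']);y=np.radians(10.9)
R1=np.c_[[0,0,-1],[-np.sin(y),np.cos(y),0],[np.cos(y),np.sin(y),0]]
print(.1*n,turn(R0,R1),np.array([.66,.03,.40])-s['position'],s['joint_positions'])
E
```

```text
[-0.04909794 -0.00945477  0.08660254] [-0.02250048  0.5268125  -0.26844839] [ 0.16192452 -0.03654196  0.28484757] [-0.24084964  0.06356635  2.25402551  0.56466221  0.39321925 -2.75464544]
```

Call:
move_arm:
  rows:
    - {"rot": [0,0,0],"linear": [0,0,0],"hand": 0.06}
    - {"rot": [0,0,0],"linear": [0,0,0],"hand": 0.06}
    - {"rot": [0,0,0],"linear": [0,0,0],"hand": 0.06}
    - {"rot": [0,0,0],"linear": [-0.0245,-0.0047,0.0433],"hand": 0.06}
    - {"rot": [0,0,0],"linear": [-0.049,-0.0095,0.0866],"hand": 0.06}

```text
time: 5.3
position: [0.446, 0.057, 0.1968]
orientation: [0.845, -0.165, 0.487, 0.149]
contact_force: [2.2, 0.3, 1.2]
grip_width: 0.0602
```

Call:
move_arm:
  rows:
    - {"rot": [-0.0225,0.527,-0.268],"linear": [0.05,-0.01,0.12],"hand": 0.0854}
    - {"rot": [-0.0225,0.527,-0.268],"linear": [0.05,-0.01,0.12],"hand": 0.0854}
    - {"rot": [-0.0225,0.527,-0.268],"linear": [0.05,-0.01,0.12],"hand": 0.0854}
    - {"rot": [-0.0225,0.527,-0.268],"linear": [0.214,-0.027,0.203],"hand": 0.0854}
    - {"rot": [-0.0225,0.527,-0.268],"linear": [0.214,-0.027,0.203],"hand": 0.0854}
    - {"rot": [-0.0225,0.527,-0.268],"linear": [0.214,-0.027,0.203],"hand": 0.0854}
    - {"rot": [-0.0225,0.527,-0.268],"linear": [0.214,-0.027,0.203],"hand": 0.0854}
    - {"rot": [-0.0225,0.527,-0.268],"linear": [0.214,-0.027,0.203],"hand": 0.0854}
    - {"rot": [-0.0225,0.527,-0.268],"linear": [0.214,-0.027,0.203],"hand": 0.0854}

```text
time: 6.2
position: [0.6627, 0.0298, 0.4]
orientation: [0.701, -0.066, 0.707, 0.068]
contact_force: [-0.7, -0.6, -0.7]
grip_width: 0.0856
```

```bash
python3 - <<'E'
from h import *
snap("wrist","4");snap("scene","4")
E
```

```text
(no output)
```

View pics/wrist4.png

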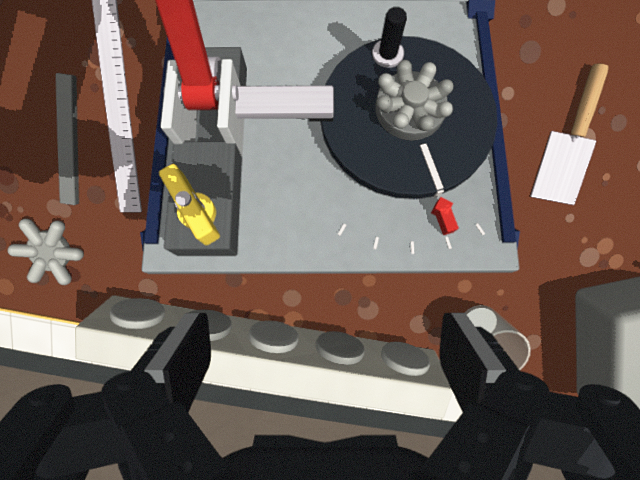

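```bash
python3 - <<'E'
from t import *
z=load("pics/wrist4.npz")
cv2.imwrite("pics/w4a.png",cv2.resize(z['p'][130:240,390:500],None,fx=5.4,fy=5.4,interpolation=cv2.INTER_CUBIC))
cv2.imwrite("pics/w4b.png",cv2.resize(z['p'][0:275,140:345],None,fx=2.18,fy=2.18,interpolation=cv2.INTER_CUBIC))
E
```

```text
(no output)
```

View pics/w4a.png

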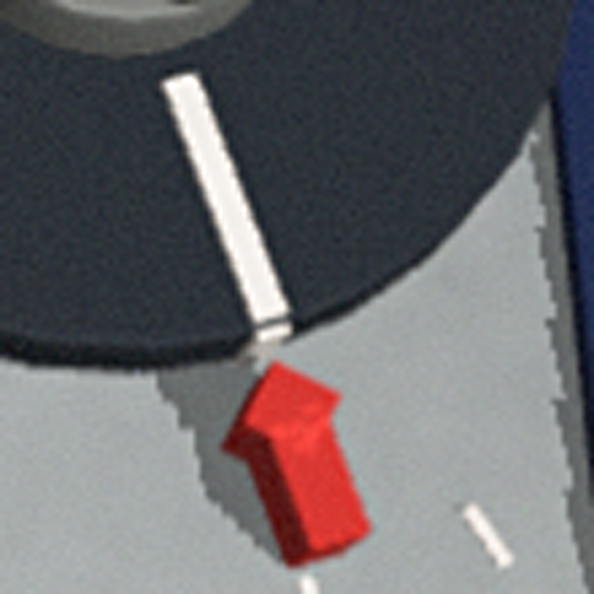

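View pics/w4b.png

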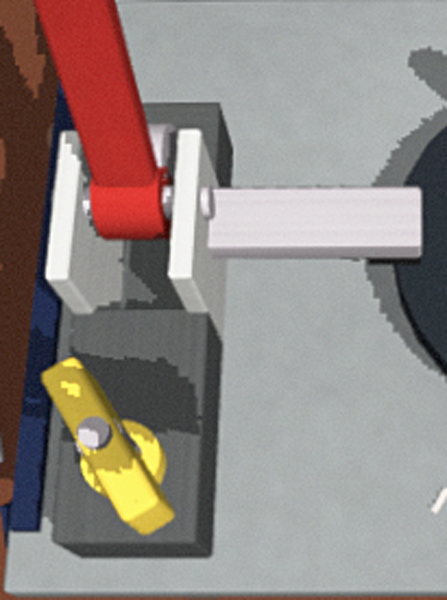

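```bash
python3 - <<'E'
from t import *
z=load("pics/wrist4.npz")
cr=lambda q:(390+q[0]/5.4-.4,130+q[1]/5.4-.4)
P,dd=dep(z,np.array([np.round(cr(q)) for q in[(285,390),(310,400),(320,480)]]).astype(int));print("pointer depth", (P-C)@B)
def pr(nm,q,h,crop=cr):
    X=(plane(z,[crop(q)],C+h*n,n)[0]-C);X=np.array([X@u,X@v]);print(nm,h,X.round(4),np.hypot(*X).round(4),np.arctan2(X[1],X[0]).round(3))
pr("in",(182,80),.022);pr("out",(271,322),.022)
for h in(.014,.018,.022):pr("tip",(275,362),h);pr("tail",(338,545),h)
cb=lambda q:(140+q[0]/2.18-.3,q[1]/2.18-.3)
# nut: bar top corner points
P,dd=dep(z,np.array([np.round(cb(q)) for q in[(65,395),(140,495),(105,460),(93,432),(180,420),(150,540),(130,207),(72,60)]]).astype(int));print("nut/house/lever depth", ((P-C)@B).round(4))
E
```

```text
pointer depth [[0.09623704 0.02804956 0.01656132]
 [0.09790093 0.03310914 0.01547521]
 [0.11232054 0.03357487 0.01667424]]
in 0.022 [0.0385 0.0123] 0.0404 0.309
out 0.022 [0.0852 0.0251] 0.0889 0.287
tip 0.014 [0.0899 0.0278] 0.0941 0.3
tail 0.014 [0.124  0.0366] 0.1293 0.287
tip 0.018 [0.0913 0.0266] 0.0951 0.283
tail 0.018 [0.125  0.0352] 0.1299 0.275
tip 0.022 [0.0927 0.0253] 0.0961 0.267
tail 0.022 [0.1261 0.0339] 0.1305 0.263
nut/house/lever depth [[ 0.0965 -0.2124  0.0735]
 [ 0.1358 -0.1816  0.0732]
 [ 0.1223 -0.1956  0.073 ]
 [ 0.1128 -0.1997  0.0775]
 [ 0.0918 -0.1794  0.0337]
 [ 0.144  -0.1876  0.0357]
 [ 0.0094 -0.1981  0.0625]
 [-0.0154 -0.2041  0.1176]]
```

```bash
cat > m.py <<'E'
from t import *
def cloud(z,hue,box=None,smin=120,vmin=60):
    hsv=cv2.cvtColor(z['p'],cv2.COLOR_BGR2HSV);H=hsv[...,0].astype(int)
    lo,hi=hue;m=((H>=lo)&(H<=hi)) if lo<=hi else ((H>=lo)|(H<=hi))
    m&=(hsv[...,1]>smin)&(hsv[...,2]>vmin)&(z['d']>0)
    if box: k=np.zeros_like(m);k[box[1]:box[3],box[0]:box[2]]=1;m&=k
    ys,xs=np.where(m);uv=np.c_[xs,ys];P,_=dep(z,uv);return uv,(P-C)@B
def nutfit(z,box=None):
    uv,X=cloud(z,(20,35),box);k=(X[:,2]>.067)&(X[:,2]<.08)&(X[:,0]<.18)&(X[:,0]>.05)
    rc=cv2.minAreaRect((X[k][:,:2]*1000).astype(np.float32))
    c=X[k].mean(0);w=np.linalg.svd(X[k][:,:2]-c[:2],full_matrices=False)[2][0];w*=np.sign(w[0])
    return k.sum(),rc,c,np.arctan2(w[1],w[0])
if __name__=="__main__":
    z=load("pics/wrist4.npz");print(nutfit(z))
    uv,X=cloud(z,(172,8),(140,0,260,120),150,90);print(len(uv),np.percentile(X,[1,50,99],axis=0))
    for nm in("wrist1",):
        z=load(f"pics/{nm}.npz");uv,X=cloud(z,(172,8),(110,90,230,260),150,90);print(nm,len(uv));
        for lo in np.arange(-.12,.03,.02):
            k=(X[:,0]>lo)&(X[:,0]<lo+.02)
            if k.sum()>5:print(lo.round(2),k.sum(),np.percentile(X[k],[5,50,95],axis=0).round(4).tolist())
E
python3 m.py
```

```text
(np.int64(1377), ((112.6638412475586, -199.6637420654297), (69.87376403808594, 16.52388572692871), 32.32267379760742), array([ 0.11439739, -0.19771727,  0.07231168]), np.float64(0.5614718813982961))
3707 [[-0.15752878 -0.29641085 -0.02942354]
 [-0.00950737 -0.19830191  0.09558245]
 [ 0.01533579 -0.18608508  0.13613361]]
wrist1 6312
-0.12 16 [[-0.1157, -0.3385, -0.0644], [-0.105, -0.3064, -0.0613], [-0.1003, -0.3008, -0.0534]]
-0.1 28 [[-0.0989, -0.3386, -0.0717], [-0.0925, -0.33, -0.0683], [-0.0856, -0.2954, -0.0648]]
-0.08 10 [[-0.0769, -0.3396, -0.0844], [-0.0682, -0.3381, -0.083], [-0.0619, -0.3329, -0.077]]
-0.06 652 [[-0.0493, -0.2139, 0.1714], [-0.0435, -0.1973, 0.1789], [-0.0403, -0.1831, 0.1803]]
-0.04 3156 [[-0.0387, -0.2123, 0.1313], [-0.0313, -0.1972, 0.159], [-0.0215, -0.184, 0.1783]]
-0.02 1577 [[-0.0192, -0.2098, 0.0743], [-0.0105, -0.1983, 0.103], [-0.0012, -0.187, 0.1269]]
0.0 781 [[0.0005, -0.2122, 0.0541], [0.0078, -0.1991, 0.0644], [0.0145, -0.186, 0.0721]]
```

```bash
cat > l.py <<'E'
from t import *
H=np.array([.001,-.198,.052])
def tcp(th,t,r=.095):
    F=H+r*np.array([-np.cos(th),0,np.sin(th)])+.007*np.array([np.sin(th),0,np.cos(th)])
    d=th-t; k=np.clip(d/.15,-1,1)*.011
    return F+k*np.array([np.cos(t),0,-np.sin(t)])
E
python3 - <<'E'
from l import *
s=r.read_state();print(s['joint_positions'])
cmd([.035,-.198,.21],tool(0,.65));cmd([.012,-.198,.145],tool(0,.65))
p=C+B@np.array([.012,-.198,.145]);R=tool(0,.65)
for th in np.linspace(1.2,.63,8): print(th.round(3));cmd(tcp(th,.65),R,p,R)
E
```

```text
[-1.23224368e-01  4.39607635e-01  8.74290253e-01  1.40972890e-03
  1.83548339e+00 -1.88287099e+00]
rot [-0.0261, 0.1166, 0.0013] lin [-0.1232, -0.1396, -0.0965] tcp [ 0.537 -0.109  0.305]
rot [-0.0261, 0.1166, 0.0013] lin [-0.1108, -0.1373, -0.1643] tcp [ 0.55  -0.107  0.237]
1.2
rot [0.0, 0.0, 0.0] lin [-0.0214, -0.0041, -0.0225] tcp [ 0.528 -0.111  0.214]
1.119
rot [0.0, 0.0, 0.0] lin [-0.0264, -0.0051, -0.0284] tcp [ 0.523 -0.112  0.208]
1.037
rot [0.0, 0.0, 0.0] lin [-0.0309, -0.0059, -0.0347] tcp [ 0.519 -0.113  0.202]
0.956
rot [0.0, 0.0, 0.0] lin [-0.0348, -0.0067, -0.0413] tcp [ 0.515 -0.114  0.195]
0.874
rot [0.0, 0.0, 0.0] lin [-0.0382, -0.0074, -0.0482] tcp [ 0.512 -0.114  0.189]
0.793
rot [0.0, 0.0, 0.0] lin [-0.0416, -0.008, -0.0553] tcp [ 0.508 -0.115  0.181]
0.711
rot [0.0, 0.0, 0.0] lin [-0.0497, -0.0096, -0.062] tcp [ 0.5   -0.117  0.175]
0.63
rot [0.0, 0.0, 0.0] lin [-0.0572, -0.011, -0.0688] tcp [ 0.493 -0.118  0.168]
```

Call:
move_arm:
  rows:
    - {"rot": [-0.0261,0.1166,0.0013],"linear": [-0.04,-0.046,-0.03],"hand": 0}
    - {"rot": [-0.0261,0.1166,0.0013],"linear": [-0.075,-0.085,-0.06],"hand": 0}
    - {"rot": [-0.0261,0.1166,0.0013],"linear": [-0.1,-0.115,-0.08],"hand": 0}
    - {"rot": [-0.0261,0.1166,0.0013],"linear": [-0.1232,-0.1396,-0.0965],"hand": 0}
    - {"rot": [-0.0261,0.1166,0.0013],"linear": [-0.1232,-0.1396,-0.0965],"hand": 0}
    - {"rot": [-0.0261,0.1166,0.0013],"linear": [-0.1232,-0.1396,-0.0965],"hand": 0}
    - {"rot": [-0.0261,0.1166,0.0013],"linear": [-0.117,-0.1385,-0.13],"hand": 0}
    - {"rot": [-0.0261,0.1166,0.0013],"linear": [-0.1108,-0.1373,-0.1643],"hand": 0}
    - {"rot": [-0.0261,0.1166,0.0013],"linear": [-0.1108,-0.1373,-0.1643],"hand": 0}

```text
time: 7.2
position: [0.55, -0.105, 0.2347]
orientation: [0.657, -0.071, 0.748, 0.064]
contact_force: [-0.6, -0.5, -0.0]
grip_width: 0.0002
```

```bash
python3 - <<'E'
from l import *
snap("wrist","5");snap("scene","5")
s=r.read_state();print(B.T@(s['position']-C),s['contact_force'])
E
```

```text
[ 0.0146944  -0.19759262  0.14593071] [ 0.15849999 -0.2048934   0.236845  ]
```

View pics/wrist5.png

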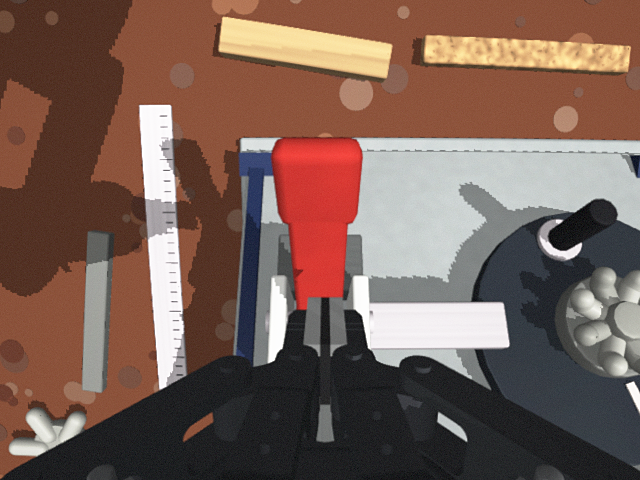

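View pics/scene5.png

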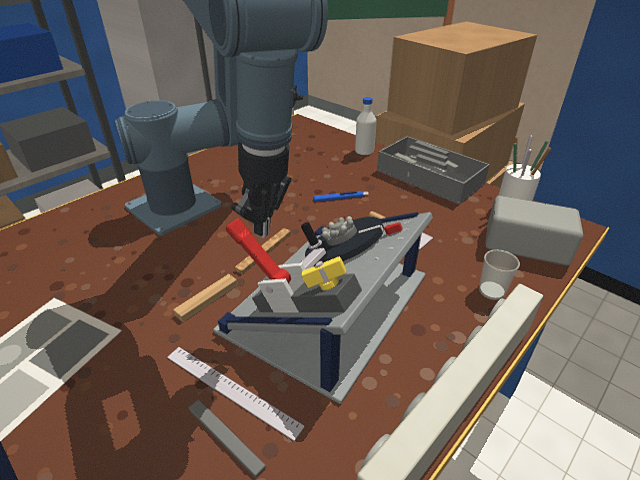

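Call:
move_arm:
  rows:
    - {"rot": [0,0,0],"linear": [-0.012,-0.003,-0.012],"hand": 0}
    - {"rot": [0,0,0],"linear": [-0.0214,-0.0041,-0.0225],"hand": 0}
    - {"rot": [0,0,0],"linear": [-0.0264,-0.0051,-0.0284],"hand": 0}
    - {"rot": [0,0,0],"linear": [-0.0309,-0.0059,-0.0347],"hand": 0}
    - {"rot": [0,0,0],"linear": [-0.0348,-0.0067,-0.0413],"hand": 0}
    - {"rot": [0,0,0],"linear": [-0.0382,-0.0074,-0.0482],"hand": 0}
    - {"rot": [0,0,0],"linear": [-0.0416,-0.008,-0.0553],"hand": 0}
    - {"rot": [0,0,0],"linear": [-0.0497,-0.0096,-0.062],"hand": 0}
    - {"rot": [0,0,0],"linear": [-0.0572,-0.011,-0.0688],"hand": 0}
    - {"rot": [0,0,0],"linear": [-0.0572,-0.011,-0.0688],"hand": 0}

```text
time: 8.3
position: [0.4919, -0.118, 0.1676]
orientation: [0.658, -0.071, 0.747, 0.063]
contact_force: [-0.3, -0.3, -0.2]
grip_width: 0.0001
```

```bash
cat >> m.py <<'E'
def levfit(z,box=None):
    uv,X=cloud(z,(172,8),box,150,80)
    k=(X[:,1]>-.225)&(X[:,1]<-.17)&(X[:,0]>-.16)&(X[:,0]<.03)&(X[:,2]>.04)&(X[:,2]<.2)
    X=X[k]
    rad=np.hypot(X[:,0]-.001,X[:,2]-.052);X=X[(rad>.03)&(rad<.13)&(abs(X[:,1]+.198)<.012)]
    if len(X)<20:return len(X),
    Y=X[:,[0,2]]
    for _ in range(5):
        c=Y.mean(0);w=np.linalg.svd(Y-c,full_matrices=False)[2];e=(Y-c)@w[1];Y=Y[abs(e)<max(.002,2*e.std())]
    a=w[0]*np.sign(w[0][1]);th=np.arctan2(a[1],-a[0])
    c0=c-np.array([.001,.052]);# angle by mean position, taking 7mm face offset
    off=c0@np.array([np.sin(th),np.cos(th)])
    th2=np.arctan2(c0[1],-c0[0])-np.arcsin(.007/np.hypot(*c0))
    return len(Y),"slope",th.round(3),"pos",th2.round(3),"faceoff",off.round(4),e.std()
E
python3 - <<'E'
from m import *
s=r.read_state();print(B.T@(s['position']-C),s['contact_force'])
for k in("wrist1","wrist4","wrist5"):print(k,levfit(load(f"pics/{k}.npz")))
snap("wrist","6");print(levfit(load("pics/wrist6.npz")))
E
```

```text
[-0.07360982 -0.1978642   0.11456164] [-0.33143361 -0.30611902 -0.2067603 ]
wrist1 (3330, 'slope', np.float64(1.227), 'pos', np.float64(1.219), 'faceoff', np.float64(0.0063), np.float64(0.0005644368778164066))
wrist4 (2019, 'slope', np.float64(1.229), 'pos', np.float64(1.212), 'faceoff', np.float64(0.006), np.float64(0.0007614676033340801))
wrist5 (6962, 'slope', np.float64(1.233), 'pos', np.float64(1.22), 'faceoff', np.float64(0.0058), np.float64(0.0004719310239154807))
(4521, 'slope', np.float64(0.624), 'pos', np.float64(0.62), 'faceoff', np.float64(0.0066), np.float64(0.0005954282834451656))
```

View pics/wrist6.png

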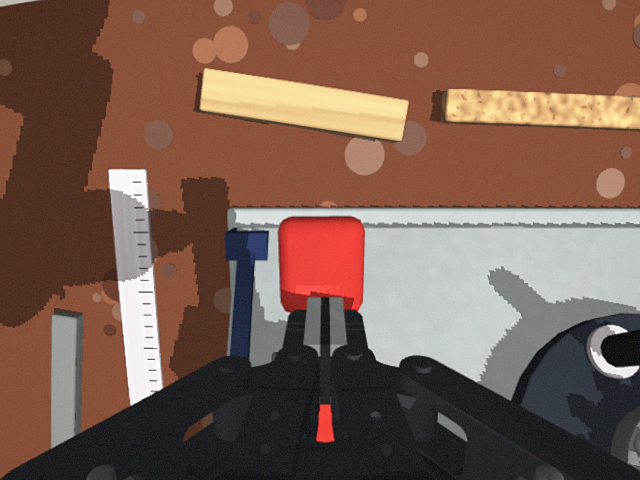

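```bash
python3 - <<'E'
from l import *
s=r.read_state();print(s['joint_positions'], .08*n)
cmd([.1127,-.1997,.15],tool(.563));cmd([.1127,-.1997,.044],tool(.563))
E
```

```text
[-0.40572738  0.30728475  1.63701717 -0.07276485  1.30252383 -2.14326123] [-0.03927835 -0.00756382  0.06928203]
rot [0.0079, -0.6421, 0.5619] lin [0.1406, 0.0255, 0.1232] tcp [ 0.633 -0.093  0.291]
rot [0.0079, -0.6421, 0.5619] lin [0.1926, 0.0355, 0.0314] tcp [ 0.685 -0.083  0.2  ]
```

Call:
move_arm:
  rows:
    - {"rot": [0,0,0],"linear": [0.01,0,0.05],"hand": 0}
    - {"rot": [0.001,-0.1,0.09],"linear": [0.025,0.005,0.1],"hand": 0.03}
    - {"rot": [0.002,-0.22,0.2],"linear": [0.06,0.01,0.125],"hand": 0.05}
    - {"rot": [0.0079,-0.6421,0.5619],"linear": [0.1,0.02,0.1232],"hand": 0.05}
    - {"rot": [0.0079,-0.6421,0.5619],"linear": [0.1406,0.0255,0.1232],"hand": 0.05}
    - {"rot": [0.0079,-0.6421,0.5619],"linear": [0.1406,0.0255,0.1232],"hand": 0.05}
    - {"rot": [0.0079,-0.6421,0.5619],"linear": [0.1406,0.0255,0.1232],"hand": 0.05}
    - {"rot": [0.0079,-0.6421,0.5619],"linear": [0.1406,0.0255,0.1232],"hand": 0.05}
    - {"rot": [0.0079,-0.6421,0.5619],"linear": [0.1406,0.0255,0.1232],"hand": 0.05}

```text
time: 9.25
position: [0.6342, -0.0933, 0.2924]
orientation: [0.816, -0.284, 0.456, 0.216]
contact_force: [0.8, -0.1, -0.4]
grip_width: 0.0498
```

```bash
python3 - <<'E'
from m import *
s=r.read_state();print(s['joint_positions'],B.T@(s['position']-C))
snap("wrist","7");z=load("pics/wrist7.npz");print(nutfit(z));print(levfit(z))
cmd([.1127,-.1997,.15],tool(.563));cmd([.1127,-.1997,.044],tool(.563))
E
```

```text
[-0.50269109  0.11662067  1.67840886  0.39809614  0.9660127  -2.98825136] [ 0.11379345 -0.20055762  0.15049628]
(np.int64(2615), ((111.48998260498047, -200.42039489746094), (69.2724609375, 16.01460075378418), 31.67980194091797), array([ 0.10928126, -0.20205989,  0.07262692]), np.float64(0.564249725830698))
(2626, 'slope', np.float64(0.623), 'pos', np.float64(0.615), 'faceoff', np.float64(0.0067), np.float64(0.0007492425972661201))
rot [-0.0001, 0.0015, 0.0024] lin [-0.0015, 0.0006, -0.0015] tcp [ 0.633 -0.093  0.291]
rot [-0.0001, 0.0015, 0.0024] lin [0.0505, 0.0106, -0.0933] tcp [ 0.685 -0.083  0.2  ]
```

View pics/wrist7.png

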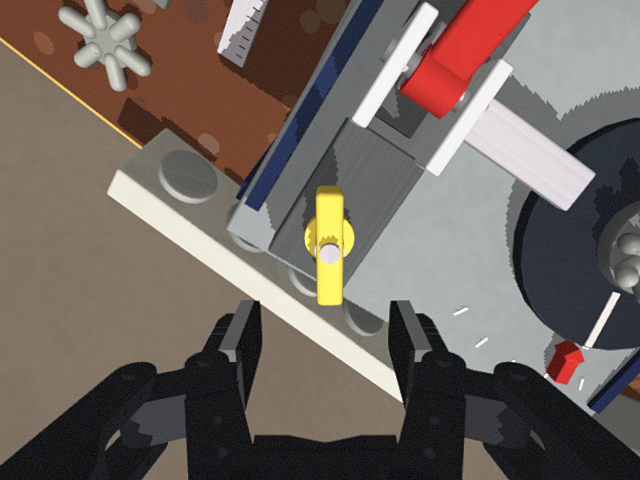

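Call:
move_arm:
  rows:
    - {"rot": [0,0,0],"linear": [0.0165,0.0036,-0.031],"hand": 0.05}
    - {"rot": [0,0,0],"linear": [0.0335,0.007,-0.062],"hand": 0.05}
    - {"rot": [0,0,0],"linear": [0.0495,0.0108,-0.0931],"hand": 0.05}
    - {"rot": [0,0,0],"linear": [0.0495,0.0108,-0.0931],"hand": 0.05}

```text
time: 9.7
position: [0.6836, -0.0801, 0.1939]
orientation: [0.814, -0.283, 0.457, 0.22]
contact_force: [-1.1, 0.5, -1.1]
grip_width: 0.0501
```

```bash
python3 - <<'E'
from m import *
s=r.read_state();print(s['joint_positions'],B.T@(s['position']-C),s['contact_force'])
cmd([.1122,-.1999,.044],tool(.563))
E
```

```text
[-0.43382871  0.28610416  1.7161765   0.44070198  0.75836075 -3.02222487] [ 0.10875907 -0.1968906   0.03964164] [-1.13848412  0.51794082 -1.10571456]
rot [-0.0036, -0.006, -0.0014] lin [0.0014, -0.0028, 0.0055] tcp [ 0.685 -0.083  0.199]
```

Call:
move_arm:
  rows:
    - {"rot": [0,0,0],"linear": [0.001,-0.002,0.003],"hand": 0.05}
    - {"rot": [0,0,0],"linear": [0.001,-0.002,0.003],"hand": 0.05}

```text
time: 9.9
position: [0.6865, -0.0846, 0.2049]
orientation: [0.816, -0.286, 0.453, 0.216]
contact_force: [-0.0, -0.8, 0.7]
grip_width: 0.0502
```

```bash
python3 - <<'E'
from m import *
s=r.read_state();print(s['joint_positions'],B.T@(s['position']-C),s['contact_force'])
cmd([.1122,-.1999,.044],tool(.563))
E
```

```text
[-0.43923937  0.27636766  1.70470671  0.43919671  0.76758827 -3.02212374] [ 0.11598888 -0.2018733   0.04820505] [-0.00390617 -0.81176663  0.68078614]
rot [0.0016, 0.0057, -0.0001] lin [-0.0015, 0.0017, -0.0055] tcp [ 0.685 -0.083  0.199]
```

Call:
move_arm:
  rows:
    - {"rot": [0,0,0],"linear": [0,0,0],"hand": 0.05}
    - {"rot": [0,0,0],"linear": [0,0,0],"hand": 0.05}

```text
time: 10.1
position: [0.6853, -0.0844, 0.204]
orientation: [0.816, -0.286, 0.454, 0.216]
contact_force: [0.2, 0.9, 0.9]
grip_width: 0.05
```

```bash
python3 - <<'E'
from m import *
s=r.read_state();print(s['joint_positions'],B.T@(s['position']-C),s['contact_force'])
cmd([.1122,-.1999,.044],tool(.563))
E
```

```text
[-0.43981266  0.27576003  1.707669    0.43982149  0.76673259 -3.02320617] [ 0.11454195 -0.20146748  0.04793426] [0.24624385 0.87767901 0.90237845]
rot [0.001, 0.0046, 0.0002] lin [-0.0004, 0.0015, -0.0046] tcp [ 0.685 -0.083  0.199]
```

Call:
move_arm:
  rows:
    - {"rot": [0,0,0],"linear": [-0.0004,0.0015,-0.0045],"hand": 0.04}
    - {"rot": [0,0,0],"linear": [-0.0004,0.0015,-0.0045],"hand": 0.0}
    - {"rot": [0,0,0],"linear": [-0.0004,0.0015,-0.0045],"hand": 0.0}
    - {"rot": [0,0,0],"linear": [-0.0004,0.0015,-0.0045],"hand": 0.0}
    - {"rot": [0,0,0],"linear": [-0.0004,0.0015,-0.0045],"hand": 0.0}
    - {"rot": [0,0,0],"linear": [-0.0004,0.0015,-0.0045],"hand": 0.0}

```text
time: 10.7
position: [0.6841, -0.0826, 0.1979]
orientation: [0.815, -0.286, 0.454, 0.217]
contact_force: [-5.4, -0.5, 6.0]
grip_width: 0.0266
```

```bash
python3 - <<'E'
from m import *
s=r.read_state();print(s['joint_positions'],B.T@(s['position']-C),s['contact_force'],s['moment'],s['grip_width'])
snap("wrist","8");print(levfit(load("pics/wrist8.npz")))
for y in np.arange(.563,-1.,-.13): print(round(y,3));cmd([.1122,-.1999,.0445],tool(y),C+B@np.array([.1122,-.1999,.0445]),tool(.563))
E
```

```text
[-0.43757309  0.28033476  1.71665884  0.44334736  0.75610647 -3.02766568] [ 0.11077075 -0.19949903  0.0431344 ] [-5.43556784 -0.51065003  5.95066505] [-0.10745104  0.57446688  0.01269562] 0.026594688380578036
(77, 'slope', np.float64(2.343), 'pos', np.float64(0.609), 'faceoff', np.float64(-0.0305), np.float64(0.0004483190843994658))
0.563
rot [0.0, 0.0, 0.0] lin [0.0, 0.0, 0.0] tcp [ 0.685 -0.083  0.2  ]
0.433
rot [0.0638, 0.0123, -0.1126] lin [0.0, 0.0, 0.0] tcp [ 0.685 -0.083  0.2  ]
0.303
rot [0.1277, 0.0246, -0.2252] lin [0.0, 0.0, 0.0] tcp [ 0.685 -0.083  0.2  ]
0.173
rot [0.1915, 0.0369, -0.3377] lin [0.0, 0.0, 0.0] tcp [ 0.685 -0.083  0.2  ]
0.043
rot [0.2553, 0.0492, -0.4503] lin [0.0, 0.0, 0.0] tcp [ 0.685 -0.083  0.2  ]
-0.087
rot [0.3191, 0.0615, -0.5629] lin [0.0, 0.0, 0.0] tcp [ 0.685 -0.083  0.2  ]
-0.217
rot [0.383, 0.0737, -0.6755] lin [0.0, 0.0, 0.0] tcp [ 0.685 -0.083  0.2  ]
-0.347
rot [0.4468, 0.086, -0.7881] lin [0.0, 0.0, 0.0] tcp [ 0.685 -0.083  0.2  ]
-0.477
rot [0.5106, 0.0983, -0.9007] lin [0.0, 0.0, 0.0] tcp [ 0.685 -0.083  0.2  ]
-0.607
rot [0.5744, 0.1106, -1.0132] lin [0.0, 0.0, 0.0] tcp [ 0.685 -0.083  0.2  ]
-0.737
rot [0.6383, 0.1229, -1.1258] lin [0.0, 0.0, 0.0] tcp [ 0.685 -0.083  0.2  ]
-0.867
rot [0.7021, 0.1352, -1.2384] lin [0.0, 0.0, 0.0] tcp [ 0.685 -0.083  0.2  ]
-0.997
rot [0.7659, 0.1475, -1.351] lin [0.0, 0.0, 0.0] tcp [ 0.685 -0.083  0.2  ]
```

View pics/wrist8.png

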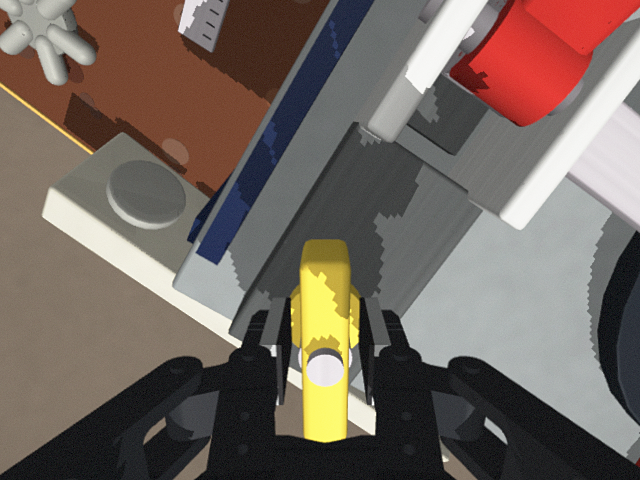

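Call:
move_arm:
  rows:
    - {"rot": [0,0,0],"linear": [0,0,0],"hand": 0.045}
    - {"rot": [0,0,0],"linear": [0,0,0],"hand": 0.045}
    - {"rot": [0,0,0],"linear": [-0.003,-0.001,0.0078],"hand": 0.045}
    - {"rot": [0,0,0],"linear": [-0.003,-0.001,0.0078],"hand": 0.045}
    - {"rot": [0,0,0],"linear": [-0.003,-0.001,0.0078],"hand": 0.0}
    - {"rot": [0,0,0],"linear": [-0.003,-0.001,0.0078],"hand": 0.0}
    - {"rot": [0,0,0],"linear": [-0.003,-0.001,0.0078],"hand": 0.0}
    - {"rot": [0,0,0],"linear": [-0.003,-0.001,0.0078],"hand": 0.0}
    - {"rot": [0,0,0],"linear": [-0.003,-0.001,0.0078],"hand": 0.0}

```text
time: 11.65
position: [0.6808, -0.0827, 0.2053]
orientation: [0.815, -0.285, 0.455, 0.218]
contact_force: [-5.2, 2.0, 4.0]
grip_width: 0.0148
```

```bash
python3 - <<'E'
from m import *
s=r.read_state();print(s['joint_positions'],B.T@(s['position']-C),s['contact_force'],s['moment'],s['grip_width'])
snap("wrist","9")
E
```

```text
[-0.44115803  0.26797351  1.71326875  0.43863207  0.77354521 -3.02267421] [ 0.11167279 -0.19898291  0.05115372] [-5.18622072  1.9688409   4.01114311] [0.24294121 0.68460975 0.12883637] 0.014787663897677772
```

View pics/wrist9.png

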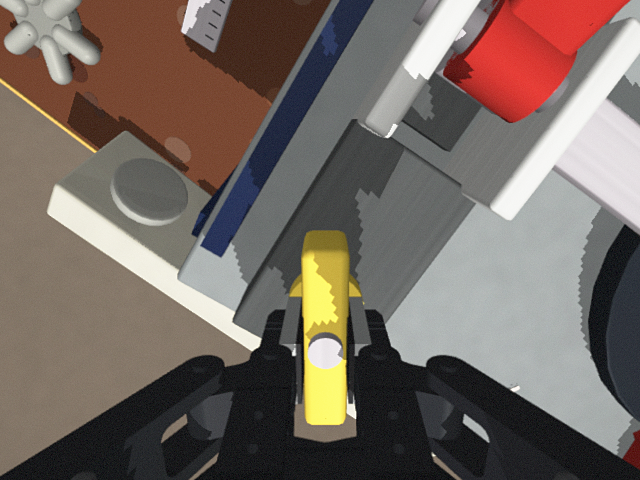

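Call:
move_arm:
  rows:
    - {"rot": [0.0491,0.0095,-0.0866],"linear": [0,0,0],"hand": 0}
    - {"rot": [0.0982,0.0189,-0.1732],"linear": [0,0,0],"hand": 0}
    - {"rot": [0.1473,0.0284,-0.2598],"linear": [0,0,0],"hand": 0}
    - {"rot": [0.1964,0.0378,-0.3464],"linear": [0,0,0],"hand": 0}
    - {"rot": [0.2455,0.0473,-0.433],"linear": [0,0,0],"hand": 0}
    - {"rot": [0.2946,0.0567,-0.5196],"linear": [0,0,0],"hand": 0}
    - {"rot": [0.3437,0.0662,-0.6062],"linear": [0,0,0],"hand": 0}
    - {"rot": [0.3928,0.0756,-0.6928],"linear": [0,0,0],"hand": 0}
    - {"rot": [0.3928,0.0756,-0.6928],"linear": [0,0,0],"hand": 0}

```text
time: 12.6
position: [0.6809, -0.083, 0.2054]
orientation: [0.862, 0.055, 0.504, 0.022]
contact_force: [-6.0, 0.2, 4.4]
grip_width: 0.0146
```

```bash
cat > st.py <<'E'
from m import *
import sys
def rep(tag,cams=("wrist","scene","top")):
    s=r.read_state();Rt=q2R(s['orientation']);y=Rt[:,1]
    print("t",s['time'],"P",(B.T@(s['position']-C)).round(4),"yaw",np.arctan2(-y@u,y@v).round(3),"F",s['contact_force'].round(1),"Mn",(s['moment']@n).round(3),s['grip_width'].round(4),s['joint_positions'].round(2))
    for c in cams:
        snap(c,tag);print(c,levfit(load(f"pics/{c}{tag}.npz")))
if __name__=="__main__":rep(sys.argv[1],sys.argv[2:] or ("wrist","scene","top"))
E
python3 -c "
from m import *
for k in('scene0','top0','scene5'):print(levfit(load(f'pics/{k}.npz')))"
python3 st.py 10
```

```text
(533, 'slope', np.float64(1.229), 'pos', np.float64(1.194), 'faceoff', np.float64(0.0042), np.float64(0.0009072870351518602))
(240, 'slope', np.float64(1.229), 'pos', np.float64(1.219), 'faceoff', np.float64(0.0061), np.float64(0.0012118955782764395))
(545, 'slope', np.float64(1.223), 'pos', np.float64(1.195), 'faceoff', np.float64(0.0048), np.float64(0.0009228938420610184))Traceback (most recent call last):
  File "st.py", line 8, in <module>
    if __name__=="__main__":rep(sys.argv[1],sys.argv[2:] or ("wrist","scene","top"))
                            ~~~^^^^^^^^^^^^^^^^^^^^^^^^^^^^^^^^^^^^^^^^^^^^^^^^^^^^^
  File "st.py", line 5, in rep
    print("t",s['time'],"P",(B.T@(s['position']-C)).round(4),"yaw",np.arctan2(-y@u,y@v).round(3),"F",s['contact_force'].round(1),"Mn",(s['moment']@n).round(3),s['grip_width'].round(4),s['joint_positions'].round(2))
                                                                                                                                                               ^^^^^^^^^^^^^^^^^^^^^
AttributeError: 'float' object has no attribute 'round'
```

```bash
sed -i "s/s\['grip_width'\].round(4)/round(s['grip_width'],4)/" st.py; python3 st.py 10
```

```text
t 12.6 P [ 0.1117 -0.1992  0.0512] yaw -0.238 F [-6.   0.2  4.4] Mn -0.092 0.0146 [-0.44  0.27  1.71  0.44  0.77 -2.22]
wrist (0,)
scene (427, 'slope', np.float64(0.622), 'pos', np.float64(0.611), 'faceoff', np.float64(0.0062), np.float64(0.0008978051436098886))
top (193, 'slope', np.float64(0.597), 'pos', np.float64(0.624), 'faceoff', np.float64(0.0098), np.float64(0.002250529569814809))
```

View pics/wrist10.png

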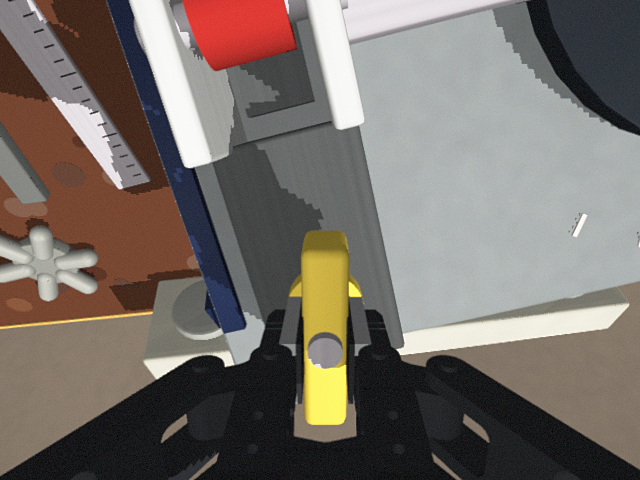

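View pics/scene10.png

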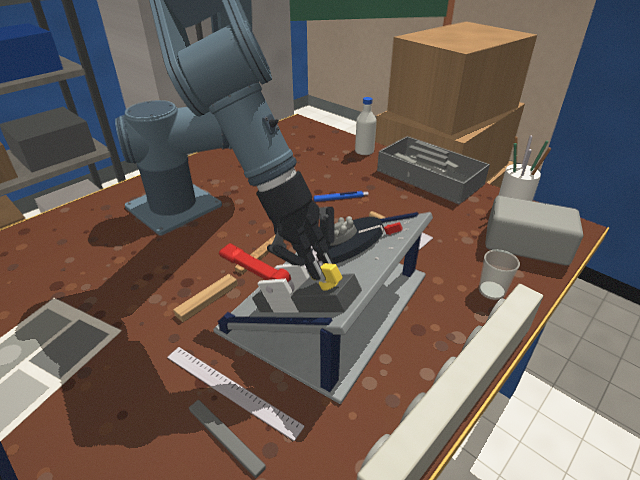

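Call:
move_arm:
  rows:
    - {"rot": [0.0491,0.0095,-0.0866],"linear": [0,0,0],"hand": 0}
    - {"rot": [0.0982,0.0189,-0.1732],"linear": [0,0,0],"hand": 0}
    - {"rot": [0.0982,0.0189,-0.1732],"linear": [0,0,0],"hand": 0}

```text
time: 13.05
position: [0.6809, -0.083, 0.2053]
orientation: [0.852, 0.141, 0.504, -0.028]
contact_force: [-5.5, 0.1, 4.4]
grip_width: 0.0149
```

```bash
python3 st.py 11 scene
```

```text
t 13.05 P [ 0.1117 -0.1993  0.0511] yaw -0.438 F [-5.5  0.1  4.4] Mn -0.068 0.0149 [-0.44  0.27  1.71  0.43  0.77 -2.02]
scene (420, 'slope', np.float64(0.623), 'pos', np.float64(0.612), 'faceoff', np.float64(0.0061), np.float64(0.0008804663318181505))
```

Call:
move_arm:
  rows:
    - {"rot": [0.0491,0.0095,-0.0866],"linear": [0,0,0],"hand": 0}
    - {"rot": [0.0491,0.0095,-0.0866],"linear": [0,0,0],"hand": 0}

```text
time: 13.3
position: [0.6809, -0.0831, 0.2053]
orientation: [0.844, 0.183, 0.502, -0.053]
contact_force: [-6.0, 0.1, 4.7]
grip_width: 0.0149
```

```bash
python3 st.py 12 scene
```

```text
t 13.3 P [ 0.1117 -0.1993  0.0512] yaw -0.538 F [-6.   0.1  4.7] Mn 0.006 0.0149 [-0.44  0.27  1.71  0.43  0.77 -1.92]
scene (423, 'slope', np.float64(0.622), 'pos', np.float64(0.611), 'faceoff', np.float64(0.0062), np.float64(0.0008635606752133834))
```

Call:
move_arm:
  rows:
    - {"rot": [0.0491,0.0095,-0.0866],"linear": [0,0,0],"hand": 0}
    - {"rot": [0.0491,0.0095,-0.0866],"linear": [0,0,0],"hand": 0}

```text
time: 13.55
position: [0.6809, -0.0831, 0.2053]
orientation: [0.834, 0.225, 0.498, -0.079]
contact_force: [-5.9, -0.2, 4.2]
grip_width: 0.0152
```

```bash
python3 st.py 13 scene
```

```text
t 13.55 P [ 0.1116 -0.1994  0.0512] yaw -0.638 F [-5.9 -0.2  4.2] Mn 0.065 0.0152 [-0.44  0.27  1.71  0.43  0.77 -1.82]
scene (427, 'slope', np.float64(0.625), 'pos', np.float64(0.611), 'faceoff', np.float64(0.0059), np.float64(0.0009166487712334433))
```

Call:
move_arm:
  rows:
    - {"rot": [0.0491,0.0095,-0.0866],"linear": [0,0,0],"hand": 0}
    - {"rot": [0.0491,0.0095,-0.0866],"linear": [0,0,0],"hand": 0}

```text
time: 13.8
position: [0.6808, -0.0831, 0.2053]
orientation: [0.821, 0.266, 0.494, -0.103]
contact_force: [-6.0, -0.4, 3.8]
grip_width: 0.0147
```

```bash
python3 st.py 14 scene
```

```text
t 13.8 P [ 0.1116 -0.1994  0.0512] yaw -0.738 F [-6.  -0.4  3.8] Mn 0.114 0.0147 [-0.44  0.27  1.71  0.43  0.77 -1.72]
scene (424, 'slope', np.float64(0.644), 'pos', np.float64(0.63), 'faceoff', np.float64(0.0059), np.float64(0.0008631341048702801))
```

Call:
move_arm:
  rows:
    - {"rot": [0.0491,0.0095,-0.0866],"linear": [0,0,0],"hand": 0}
    - {"rot": [0.0491,0.0095,-0.0866],"linear": [0,0,0],"hand": 0}

```text
time: 14.05
position: [0.6808, -0.0832, 0.2053]
orientation: [0.807, 0.307, 0.488, -0.128]
contact_force: [-4.9, 0.2, 4.0]
grip_width: 0.0148
```

```bash
python3 st.py 15 scene wrist
```

```text
t 14.05 P [ 0.1116 -0.1994  0.0512] yaw -0.838 F [-4.9  0.2  4. ] Mn 0.063 0.0148 [-0.44  0.27  1.71  0.43  0.77 -1.62]
scene (430, 'slope', np.float64(0.666), 'pos', np.float64(0.656), 'faceoff', np.float64(0.0062), np.float64(0.00093081695855467))
wrist (214, 'slope', np.float64(2.374), 'pos', np.float64(0.551), 'faceoff', np.float64(-0.0308), np.float64(0.0006369832752952064))
```

View pics/wrist15.png

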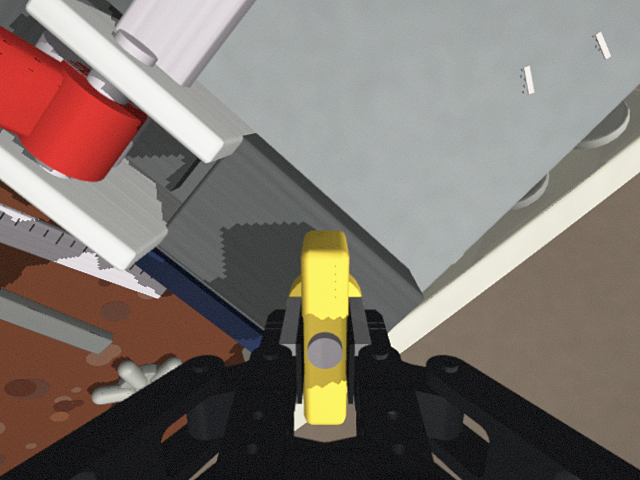

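Call:
move_arm:
  rows:
    - {"rot": [0,0,0],"linear": [0,0,0],"hand": 0.05}
    - {"rot": [0,0,0],"linear": [0,0,0],"hand": 0.05}
    - {"rot": [0,0,0],"linear": [0,0,0],"hand": 0.05}
    - {"rot": [0,0,0],"linear": [-0.02,-0.004,0.035],"hand": 0.05}
    - {"rot": [0,0,0],"linear": [-0.044,-0.0085,0.078],"hand": 0.05}
    - {"rot": [0,0,0],"linear": [-0.064,-0.012,0.113],"hand": 0.05}
    - {"rot": [0,0,0],"linear": [-0.064,-0.012,0.113],"hand": 0.05}

```text
time: 14.85
position: [0.6185, -0.0968, 0.3255]
orientation: [0.811, 0.305, 0.483, -0.128]
contact_force: [0.8, -1.0, 0.4]
grip_width: 0.0501
```

```bash
python3 st.py 16 scene; python3 - <<'E'
from l import *
p=tcp(.66,.65,.1);print(p)
cmd(p+np.array([.05,0,.09]),tool(0,.65))
cmd(p+.02*np.array([.6,0,.8]),tool(0,.65))
E
```

```text
t 14.85 P [ 0.1165 -0.201   0.1872] yaw -0.834 F [ 0.8 -1.   0.4] Mn 0.037 0.0501 [-0.53  0.06  1.66  0.39  1.03 -1.59]
scene (430, 'slope', np.float64(0.666), 'pos', np.float64(0.656), 'faceoff', np.float64(0.0063), np.float64(0.0008992579877788006))
[-0.07312361 -0.198       0.11839783]
rot [-0.2781, 0.577, 0.8337] lin [-0.1294, -0.0223, -0.0482] tcp [ 0.489 -0.119  0.274]
rot [-0.2781, 0.577, 0.8337] lin [-0.1254, -0.0215, -0.1313] tcp [ 0.493 -0.118  0.191]
```

Call:
move_arm:
  rows:
    - {"rot": [-0.2781,0.577,0.8337],"linear": [-0.03,-0.005,0.0],"hand": 0}
    - {"rot": [-0.2781,0.577,0.8337],"linear": [-0.06,-0.01,0.0],"hand": 0}
    - {"rot": [-0.2781,0.577,0.8337],"linear": [-0.09,-0.015,0.0],"hand": 0}
    - {"rot": [-0.2781,0.577,0.8337],"linear": [-0.1294,-0.0223,-0.01],"hand": 0}
    - {"rot": [-0.2781,0.577,0.8337],"linear": [-0.1294,-0.0223,-0.04],"hand": 0}
    - {"rot": [-0.2781,0.577,0.8337],"linear": [-0.1294,-0.0223,-0.0482],"hand": 0}
    - {"rot": [-0.2781,0.577,0.8337],"linear": [-0.1294,-0.0223,-0.0482],"hand": 0}
    - {"rot": [-0.2781,0.577,0.8337],"linear": [-0.1294,-0.0223,-0.0482],"hand": 0}
    - {"rot": [-0.2781,0.577,0.8337],"linear": [-0.1294,-0.0223,-0.0482],"hand": 0}
    - {"rot": [-0.2781,0.577,0.8337],"linear": [-0.1294,-0.0223,-0.0482],"hand": 0}

```text
time: 15.9
position: [0.4879, -0.1176, 0.2697]
orientation: [0.656, -0.07, 0.749, 0.061]
contact_force: [0.8, -0.3, 0.7]
grip_width: -0.0
```

```bash
python3 st.py 17 scene wrist; python3 - <<'E'
from l import *
for th in (.66,): cmd(tcp(th,.65,.1)+.006*np.array([.6,0,.8]),tool(0,.65))
p0=tcp(.66,.65,.1)+.006*np.array([.6,0,.8])
P0=C+B@p0
for th,t in[(.6,.62),(.54,.57),(.48,.52),(.42,.48),(.34,.44),(.26,.4),(.18,.36),(.1,.32),(.03,.29),(-.03,.28)]: print(th,t);cmd(tcp(th,t,.1),tool(0,t),P0,tool(0,.65))
E
```

```text
t 15.9 P [-0.0259 -0.1968  0.2049] yaw -0.003 F [ 0.8 -0.3  0.7] Mn -0.078 -0.0 [-0.41  0.23  1.49 -0.07  1.53 -2.16]
scene (419, 'slope', np.float64(0.663), 'pos', np.float64(0.655), 'faceoff', np.float64(0.0064), np.float64(0.0008869993857065405))
wrist (2778, 'slope', np.float64(0.673), 'pos', np.float64(0.666), 'faceoff', np.float64(0.0062), np.float64(0.0006471169723578531))
rot [0.0023, -0.0053, 0.0034] lin [0.0034, -0.0002, -0.0932] tcp [ 0.491 -0.118  0.177]
0.6 0.62
rot [0.0057, -0.0295, 0.0] lin [-0.0039, -0.0007, -0.0116] tcp [ 0.487 -0.119  0.165]
0.54 0.57
rot [0.0151, -0.0786, -0.0] lin [-0.0053, -0.001, -0.0177] tcp [ 0.486 -0.119  0.159]
0.48 0.52
rot [0.0246, -0.1277, 0.0] lin [-0.0064, -0.0012, -0.0238] tcp [ 0.485 -0.119  0.153]
0.42 0.48
rot [0.0321, -0.1669, -0.0] lin [-0.0078, -0.0015, -0.03] tcp [ 0.483 -0.12   0.147]
0.34 0.44
rot [0.0397, -0.2062, -0.0] lin [-0.01, -0.0019, -0.0384] tcp [ 0.481 -0.12   0.139]
0.26 0.4
rot [0.0473, -0.2455, 0.0] lin [-0.0117, -0.0022, -0.047] tcp [ 0.48 -0.12  0.13]
0.18 0.36
rot [0.0548, -0.2848, 0.0] lin [-0.0105, -0.002, -0.0553] tcp [ 0.481 -0.12   0.122]
0.1 0.32
rot [0.0624, -0.324, -0.0] lin [-0.008, -0.0015, -0.0633] tcp [ 0.483 -0.12   0.114]
0.03 0.29
rot [0.0681, -0.3535, 0.0] lin [-0.0053, -0.001, -0.0702] tcp [ 0.486 -0.119  0.107]
-0.03 0.28
rot [0.07, -0.3633, 0.0] lin [-0.0027, -0.0005, -0.0757] tcp [ 0.488 -0.119  0.101]
```

View pics/wrist17.png

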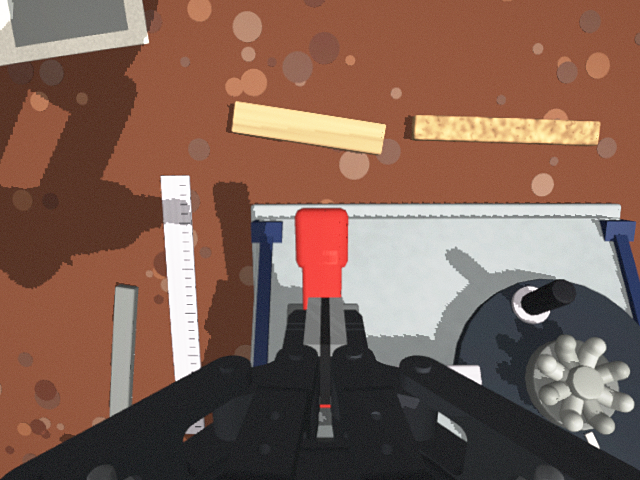

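Call:
move_arm:
  rows:
    - {"rot": [0,0,0],"linear": [0.001,0,-0.035],"hand": 0}
    - {"rot": [0,0,0],"linear": [0.002,0,-0.07],"hand": 0}
    - {"rot": [0,0,0],"linear": [0.0034,0,-0.0932],"hand": 0}
    - {"rot": [0,0,0],"linear": [0.0034,0,-0.0932],"hand": 0}
    - {"rot": [0,0,0],"linear": [0.0034,0,-0.0932],"hand": 0}

```text
time: 16.5
position: [0.4915, -0.1182, 0.1778]
orientation: [0.656, -0.071, 0.749, 0.061]
contact_force: [-0.2, 0.1, 0.4]
grip_width: -0.0001
```

```bash
python3 st.py 18 wrist; python3 -c "
from l import *
cmd(tcp(.66,.65,.1)+.006*np.array([.6,0,.8]),tool(0,.65))"
```

```text
t 16.5 P [-0.0689 -0.198   0.1236] yaw -0.001 F [-0.2  0.1  0.4] Mn 0.032 -0.0001 [-0.4   0.3   1.62 -0.08  1.33 -2.14]
wrist (4248, 'slope', np.float64(0.67), 'pos', np.float64(0.666), 'faceoff', np.float64(0.0066), np.float64(0.0005999790448765989))
rot [0.0035, -0.0042, 0.0023] lin [-0.0009, 0.0001, -0.0014] tcp [ 0.491 -0.118  0.177]
```

Now press to about 0.48 and hold briefly.

Call:
move_arm:
  rows:
    - {"rot": [0.0057,-0.0295,0],"linear": [-0.0039,-0.0007,-0.0116],"hand": 0}
    - {"rot": [0.01,-0.054,0],"linear": [-0.0046,-0.0009,-0.0147],"hand": 0}
    - {"rot": [0.0151,-0.0786,0],"linear": [-0.0053,-0.001,-0.0177],"hand": 0}
    - {"rot": [0.02,-0.103,0],"linear": [-0.0058,-0.0011,-0.0208],"hand": 0}
    - {"rot": [0.0246,-0.1277,0],"linear": [-0.0064,-0.0012,-0.0238],"hand": 0}
    - {"rot": [0.0246,-0.1277,0],"linear": [-0.0064,-0.0012,-0.0238],"hand": 0}
    - {"rot": [0.0246,-0.1277,0],"linear": [-0.0064,-0.0012,-0.0238],"hand": 0}

```text
time: 17.25
position: [0.4877, -0.12, 0.1566]
orientation: [0.705, -0.068, 0.702, 0.065]
contact_force: [1.7, 1.0, 7.0]
grip_width: -0.0001
```

```bash
python3 st.py 19 wrist scene
```

```text
t 17.25 P [-0.083  -0.1991  0.1073] yaw 0.001 F [1.7 1.  7. ] Mn -0.065 -0.0001 [-0.46  0.24  1.76 -0.    1.14 -2.22]
wrist (4001, 'slope', np.float64(0.515), 'pos', np.float64(0.512), 'faceoff', np.float64(0.0066), np.float64(0.0005960169594394597))
scene (294, 'slope', np.float64(0.519), 'pos', np.float64(0.502), 'faceoff', np.float64(0.0058), np.float64(0.0008719798662017812))
```

Call:
move_arm:
  rows:
    - {"rot": [0.0075,-0.0392,0],"linear": [-0.0014,-0.0003,-0.0062],"hand": 0}
    - {"rot": [0.0075,-0.0392,0],"linear": [-0.0014,-0.0003,-0.0062],"hand": 0}
    - {"rot": [0.0075,-0.0392,0],"linear": [-0.0014,-0.0003,-0.0062],"hand": 0}
    - {"rot": [0.011,-0.058,0],"linear": [-0.0025,-0.0005,-0.0104],"hand": 0}
    - {"rot": [0.0151,-0.0785,0],"linear": [-0.0036,-0.0007,-0.0146],"hand": 0}
    - {"rot": [0.0227,-0.1178,0],"linear": [-0.0053,-0.001,-0.0232],"hand": 0}
    - {"rot": [0.0302,-0.1571,0],"linear": [-0.0041,-0.0008,-0.0315],"hand": 0}
    - {"rot": [0.0378,-0.1963,0],"linear": [-0.0016,-0.0003,-0.0395],"hand": 0}
    - {"rot": [0.0435,-0.2258,0],"linear": [0.0011,0.0002,-0.0464],"hand": 0}
    - {"rot": [0.0454,-0.2356,0],"linear": [0.0037,0.0007,-0.0535],"hand": 0}
    - {"rot": [0.0454,-0.2356,0],"linear": [0.0037,0.0007,-0.0535],"hand": 0}
    - {"rot": [0.0454,-0.2356,0],"linear": [0.0037,0.0007,-0.0535],"hand": 0}

```text
time: 18.55
position: [0.4904, -0.1201, 0.1047]
orientation: [0.784, -0.061, 0.614, 0.073]
contact_force: [-17.7, -0.9, 35.3]
grip_width: -0.0001
```

```bash
python3 st.py 20 wrist scene
```

```text
t 18.55 P [-0.1068 -0.1997  0.061 ] yaw 0.003 F [-17.7  -0.9  35.3] Mn -0.157 -0.0001 [-0.58  0.19  2.    0.23  0.78 -2.49]
wrist (2988, 'slope', np.float64(3.138), 'pos', np.float64(-0.002), 'faceoff', np.float64(-0.0072), np.float64(0.0006323200876454924))
scene (148, 'slope', np.float64(3.139), 'pos', np.float64(0.005), 'faceoff', np.float64(-0.0075), np.float64(0.00043940248476297757))
```

View pics/scene20.png

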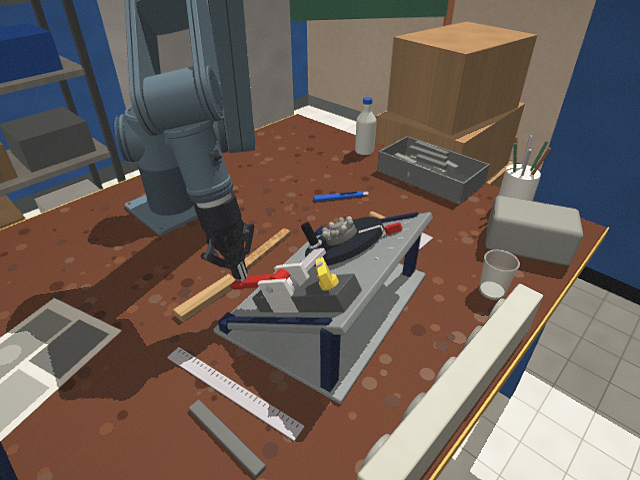

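Shut (0.00 rad). Retreat along n and view everything from the earlier viewpoint.

Call:
move_arm:
  rows:
    - {"rot": [0,0,0],"linear": [-0.004,-0.001,0.008],"hand": 0}
    - {"rot": [0,0,0],"linear": [-0.02,-0.004,0.035],"hand": 0}
    - {"rot": [0,0,0],"linear": [-0.04,-0.008,0.075],"hand": 0}
    - {"rot": [0,0,0],"linear": [-0.05,-0.01,0.12],"hand": 0}
    - {"rot": [0,0,0],"linear": [-0.04,0,0.17],"hand": 0}
    - {"rot": [0,0,0],"linear": [-0.02,0.03,0.21],"hand": 0}
    - {"rot": [0,0,0],"linear": [-0.02,0.03,0.21],"hand": 0}

```text
time: 19.35
position: [0.472, -0.0877, 0.3168]
orientation: [0.785, -0.061, 0.612, 0.072]
contact_force: [-0.0, 0.6, -0.2]
grip_width: -0.0002
```

```bash
python3 - <<'E'
from l import *
s=r.read_state();R0=q2R(s['orientation']);y=np.radians(10.9)
R1=np.c_[[0,0,-1],[-np.sin(y),np.cos(y),0],[np.cos(y),np.sin(y),0]]
print(s['position'],turn(R0,R1),np.array([.66,.03,.40])-s['position'])
E
```

```text
[ 0.47201013 -0.08766729  0.31684083] [-0.03899027  0.24364813 -0.00085648] [0.18798987 0.11766729 0.08315917]
```

Call:
move_arm:
  rows:
    - {"rot": [-0.039,0.244,0],"linear": [0.03,0.02,0.04],"hand": 0}
    - {"rot": [-0.039,0.244,0],"linear": [0.19,0.118,0.083],"hand": 0}
    - {"rot": [-0.039,0.244,0],"linear": [0.19,0.118,0.083],"hand": 0}
    - {"rot": [-0.039,0.244,0],"linear": [0.19,0.118,0.083],"hand": 0}
    - {"rot": [-0.039,0.244,0],"linear": [0.19,0.118,0.083],"hand": 0}
    - {"rot": [-0.039,0.244,0],"linear": [0.19,0.118,0.083],"hand": 0}
    - {"rot": [-0.039,0.244,0],"linear": [0.19,0.118,0.083],"hand": 0}
    - {"rot": [-0.039,0.244,0],"linear": [0.19,0.118,0.083],"hand": 0}

```text
time: 20.15
position: [0.6578, 0.0291, 0.3923]
orientation: [0.7, -0.064, 0.708, 0.068]
contact_force: [0.1, -0.1, -0.1]
grip_width: -0.0002
```

```bash
python3 st.py 21 wrist top scene; python3 -c "
from h import *
z=load('pics/wrist21.npz');cv2.imwrite('pics/w21a.png',cv2.resize(z['p'][130:240,390:500],None,fx=5.4,fy=5.4,interpolation=cv2.INTER_CUBIC))"
```

```text
t 20.15 P [ 0.2039 -0.0848  0.2138] yaw -0.006 F [ 0.1 -0.1 -0.1] Mn -0.012 -0.0002 [-0.13  0.44  0.9   0.    1.82 -1.88]
wrist (1690, 'slope', np.float64(3.141), 'pos', np.float64(-0.006), 'faceoff', np.float64(-0.0067), np.float64(0.0006963296308437762))
top (312, 'slope', np.float64(3.141), 'pos', np.float64(0.005), 'faceoff', np.float64(-0.0075), np.float64(0.002296044730930772))
scene (192, 'slope', np.float64(3.142), 'pos', np.float64(0.005), 'faceoff', np.float64(-0.0074), np.float64(0.000474664990366205))
```

View pics/wrist21.png

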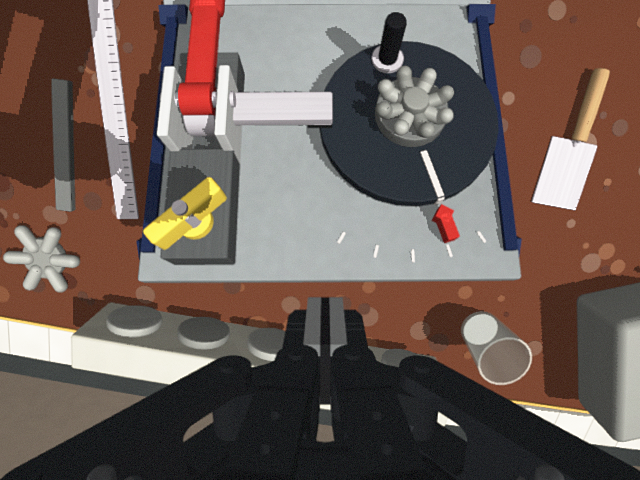

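View pics/w21a.png

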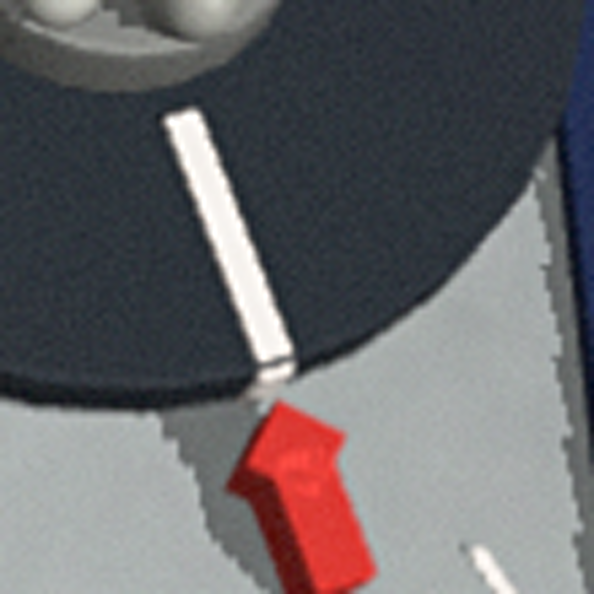

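View pics/top21.png

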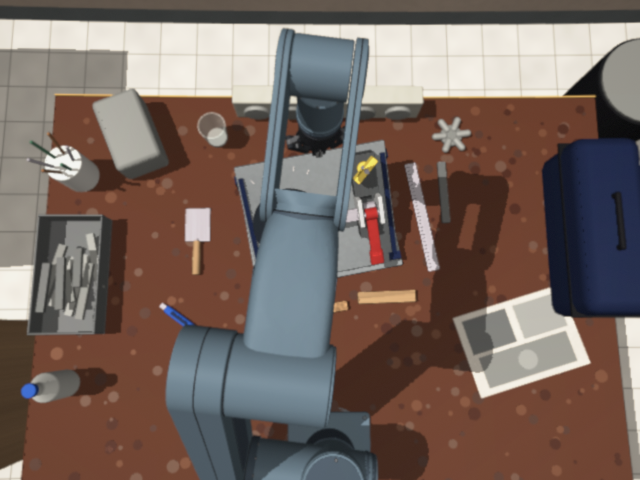

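```bash
python3 -c "
from bench import r
print(r.close_job())"
```

```text
the job is handed in; nothing more can be done
None
```

I set the turntable on the mark, tightened the nut and shut the lever. I handed the job in at about 20 s of the 67 s allowed; no verdict comes back.

- **Turntable:** I gripped the handle peg and swung it about 1.06 rad. The white line measured about 0.287 rad against the pointer's 0.289 rad, under 1 mm apart at the rim. A picture after clamping shows the line still on the pointer.
- **Nut:** I first set the lever to 0.62 rad. I then turned the nut about 1.4 rad clockwise, until the brake block had lifted the lever to 0.66 rad. My first grip on the nut closed on its round collar, so I let go, went 8 mm higher and gripped the bar before turning.
- **Lever:** Pressing it met firm resistance, about 7 N at 0.51 rad, and it went over centre and stayed shut. After I let go, three cameras read it within ±0.006 rad of shut. The squeeze cannot be measured directly; resistance starting at about 0.66 rad points to roughly 2 mm, inside the proper range.
- **Other checks:** The tool force read about zero after backing off. By eye, the strip, ruler and spatula lie where they were and the pointer has not moved. The arm partly hid the cutter in the last top picture, and its visible end is in place.

The measured disc centre sits about 14 mm nearer the middle of the bed than the given offset implies. I did not resolve this, and used positions measured from the disc, nut and lever themselves.

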